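# Clamp a printer's build plate in the finishing fixture

### The arm

A 7-joint arm with a two-finger parallel gripper is mounted at the origin on the work surface. World frame = base frame: x ahead of the robot, y to its left, z up, the work surface at z = 0. Lengths are in m, angles in rad, forces in N, time in s.
With the tool pointing down it reaches from about 0.425 to 0.875 m from the base axis. Payload 9.9 kg.
Tool frame: the origin (TCP) lies midway between the tips of the shut fingers; the grasp point (between the pads) lies 19 mm behind it; z points along the fingers, y is the line along which they close (so a half turn about z gives the same grasp; the last joint's range is limited). The gripper opens to 85 mm and grips with 20 to 120 N. Pads are 22 mm wide; open, the fingers measure 114 mm over their backs; the gripper's body (76 mm by 85 mm) begins 54 mm behind the grasp point. The pads swing forward as they close: fully open they stand 13 mm farther back than shut.
Start: joints at [-1.191, 0.576, 0.025, 1.437, -0.015, 1.129, -0.057], TCP at [0.302, 0.604, 0.231] pointing down, gripper open.
Joint ranges: [-2.76, 2.76], [-0.34, 2.15], [-1.52, 1.57], [0.19, 2.46], [-1.09, 4.23], [0.17, 1.99], [-2.82, 2.82]. Speed limits (rad/s): [2.22, 2.22, 3.01, 3.01, 3.14, 3.14, 3.14].

### API

Orientations are given as a unit quaternion [w, x, y, z].
In Python, from station import bot gives the robot as it stands.
- The arm moves only by the tool drive_tool, never from a script. Its argument "targets" is a list of rows, each a list of 7 numbers: the finger opening in mm, from 0 to 85.4, then the shift along the world's x, y, z in mm, then the turn, a rotation vector about the world's x, y, z in rad. In form: [[grip, tx, ty, tz, wx, wy, wz], ...]. A call has 1 to 10 rows; each row is the pose to reach, as a shift and turn from the pose commanded when the call began; what a row does not reach only later rows make up. A row lasts 1/8 s, in which the tool goes at most 62.5 mm and 10.7 degrees, less where a joint would pass 70% of its speed; a pose out of reach is approached as far as the arm can. A call with a gripper value outside its range is refused whole. The fingers move at their own pace and stop on an object; the grip force is fixed at half the most. Time passes only in rows, so rows that repeat a pose let the fingers close. It gives the time, the measured TCP pose, the force, the opening and the grip force at its end, in the units of the state.
- bot.read_state(): the state, without advancing time (a new reading comes with each control period).
- bot.read_camera(name): name is "scene" or "top"; returns a dict with "img" (400x640x3 uint8, red, green, blue), "range_z" (400x640 float32, m along the optical axis (not along the pixel's ray), 0 where there is no reading), "camera_matrix" (3x3 intrinsics, pixels), "position" and "rotation" of the camera in the world. Camera axes: x right, y up, looking along -z (the intrinsics and any distortion apply to the point x, -y, -z); pixel columns grow to the right and rows downward; lengths in m; the calibration is good to about 2 mm. A picture is of the moment at which its call begins.
- bot.sign_off(): hands the job in; it is judged then, once.
The state is a dict: "clock": time; "joints": joint angles; "joint_vel": joint speeds; "joint_efforts": joint torques, N m; "tcp_pos": TCP position; "orientation": TCP orientation; "ft_force": force on the tool from outside, world axes, zero at the start; "wrist_torque": the same for the moment, N m; "finger_gap": finger opening in m; "finger_force": force on a finger pad.
Only numpy, scipy, OpenCV 4.12 (cv2) and the standard library are available. Lean on these libraries where they do the work, as an engineer would, in place of code of your own. Each camera call takes 0.05 s, during which the arm holds its last target. There are 200 camera calls.

### The job

Slide the build plate on the wooden fixture board fully home and square into the corner between the two aluminium fences, then turn the clamp's T-bar hand knob clockwise until you feel it bite on the plate and give it one eighth of a turn more (about 45 degrees past the bite). Do not overtighten, and leave the bottle, jar, spool and scraper where they are.

Things in the scene. Friction and masses are not known exactly. Their poses are not given: they have to be found in the camera images.
- board: fixed plywood fixture board, 285 x 245 x 20 mm, lying on the table. Origin: underside, vertically below the centre of the plate's home place; x towards the rear fence, y towards the side fence, z up. The board covers x -135..150, y -150..95 mm.
- corner (a point): inner corner of the two aluminium fences at the board's top, at board x 60, y 80, z 20 mm. Rear fence: inner face at board x = 60, spanning y -80..92. Side fence: inner face at board y = 80, spanning x -53..52. Both 12 mm thick, tops 14 mm above the board.
- plate: loose dark build plate lying on the board, 120 mm (own x) by 160 mm (own y), 8 mm thick, 0.4 to 0.75 kg; origin: centre of its underside. Home: origin at board x 0, y 0, axes along the board's. It starts 20..50 mm short of home in x and 15..45 mm short in y, turned up to 0.2 rad, its rear part under the clamp foot. Its edges slide freely along the fences.
- print (a point): top centre of a grey printed bracket fused to the plate's front half, at plate x -34, y 0, z 44 mm; the bracket covers plate x -51..-17, y -30..30 mm.
- clamp: fixed clamp frame standing on the board. Origin on the vertical screw axis, 20 to 24 mm above the table; axes nearly along the board's (yaw within 0.12). A 32 mm wide arm from the post at z 70..90 mm carries the screw in a boss of radius 21 mm, z 65..95. The frame's place along the rear fence, yaw and height vary.
- post (a point): top centre of the clamp's upright aluminium post, 30 x 30 mm, standing up from the board behind the rear fence, at clamp x 70, y -55, z 250 mm. It rises 120 mm above the knob's bar: keep the gripper's body clear of it.
- knob (a joint): turn of the T-bar knob, rad, growing clockwise from above (tightening). At 0 the bar lies along clamp x: its direction is the clamp's yaw minus this value. Each rad lowers knob and foot by 2 mm. Turns freely (under 0.08 N m) up to the bite, at a value from 2 to 5 that differs each time; then resistance climbs steeply, about 0.8 to 1.2 N m per rad. Stays where it is left.
- knob_bar (a point): centre of the knob's level crossbar, on the screw axis. The bar is 14 mm thick steel, 130 mm long over two 20 mm ball ends (ball centres 55 mm from the axis); hub radius 15 mm, from 16 mm below this point to 14 mm above. Until the bite nothing under the bar's sweep stands higher than 23 mm below this point, except the post.
- foot: round rubber-faced pressure foot, 52 mm across, at the lower end of the screw; origin: centre of its lower face, at the start 2 mm or more above the plate's top. Spring-backed: past the bite its force on the plate grows by about 40 N per rad of knob.
- bottle: bystander: white bottle, 68 mm across, 190 mm tall; origin: centre of its underside
- jar: bystander: clear jar, 72 mm across, 110 mm tall; origin: centre of its underside
- spool: bystander: filament spool lying flat, 170 mm across, 58 mm tall; origin: centre of its underside
- scraper: bystander: black-handled scraper lying on the table, 180 mm long along its own x
Things that resemble listed ones, but are neither listed nor needed, are in the scene too. Leave any blue look-alike of the plate alone.

How it is judged:
By the outcome, as a careful person would: the job done as asked, in the order asked, and still so for the second after the job is handed in, with the robot touching nothing.
It also fails if it takes over 67 s, if anything falls off the work surface, if the arm or the gripper's body presses on something with over 40 N, if the wrist force passes 120 N, or if a joint passes its speed limit or range.

## Working session

There is one attempt and no reset: what is moved stays moved. The work goes in short steps, Python scripts to look and compute and a tool call to move; the robot and the scene stay as the last step left them, time stands still between calls to the robot, and variables do not carry over. Pictures are saved under pics/ and viewed, at most 10 in all, crops included, and the job is handed in when it is done.

Besides the shell and the picture viewer there is one more tool, called after "Request:" by a JSON object that holds its "name" and its "arguments", one argument or row to a line. drive_tool: Moves the arm, as the interface text tells. Its arguments: {"type":"object","properties":{"targets":{"type":"array","items":{"type":"array","items":{"type":"number"}}}},"required":["targets"]}

```bash
ls; mkdir -p pics; cat > h.py <<'E'
import numpy as np, cv2
from station import bot
def cam(n):
    d=bot.read_camera(n); d['K']=np.array(d['camera_matrix']); d['R']=np.array(d['rotation']); d['p']=np.array(d['position']); return d
def ray(d,u,v):
    K=d['K']; x=np.stack([(np.asarray(u,float)-K[0,2])/K[0,0],-(np.asarray(v,float)-K[1,2])/K[1,1],-np.ones(np.shape(u))],-1)
    return x@d['R'].T
def onplane(d,u,v,z):
    r=ray(d,u,v); return d['p']+r*((z-d['p'][2])/r[...,2])[...,None]
def pts(d,u,v):
    u=np.asarray(u);v=np.asarray(v); return d['p']+ray(d,u,v)*d['range_z'][v,u][...,None]
def proj(d,P):
    q=(np.asarray(P)-d['p'])@d['R']; return d['K'][0,0]*q[...,0]/-q[...,2]+d['K'][0,2], d['K'][1,1]*-q[...,1]/-q[...,2]+d['K'][1,2]
E
python3 - <<'E'
from h import *
for n in("scene","top"):
    d=cam(n); print(n,d['p'],d['R'].round(3).tolist(),d['K'].tolist(),[k for k in d]); cv2.imwrite(f'pics/{n}0.png',d['img'][...,::-1])
    print((d['range_z']>0).mean())
print(bot.read_state())
E
```

```text
pics
scene [ 1.11525176 -0.76346855  1.25675354] [0.892, 0.328, 0.115, 0.29] [[512.2546383416023, 0.0, 315.4571198947755], [0.0, 512.2546383416023, 206.9338825614383], [0.0, 0.0, 1.0]] ['img', 'range_z', 'camera_matrix', 'position', 'rotation', 'K', 'R', 'p']
0.99595703125
top [0.45277437 0.00207118 1.73589829] [0.715, 0.016, -0.027, -0.698] [[483.90145495769235, 0.0, 314.94551389796766], [0.0, 483.90145495769235, 206.00183875099677], [0.0, 0.0, 1.0]] ['img', 'range_z', 'camera_matrix', 'position', 'rotation', 'K', 'R', 'p']
0.99598828125
{'clock': 0.1, 'joints': array([-1.19082999,  0.57642237,  0.02483854,  1.43781006, -0.0149806 ,
        1.12897805, -0.05646529]), 'joint_vel': array([ 0.00017517, -0.00237408,  0.00036297, -0.00248561, -0.00068436,
       -0.00093971, -0.00171911]), 'joint_efforts': array([ 5.21144088e-03, -7.67313051e+01,  2.25741953e+00, -2.86607033e+01,
        1.58232258e-02,  8.58068786e-03,  6.75733816e-06]), 'tcp_pos': array([0.30176016, 0.60335698, 0.23055085]), 'orientation': array([-1.23123361e-04,  2.29770200e-01,  9.73244646e-01, -7.06032140e-04]), 'ft_force': array([-0.41129323,  0.46241445, -1.08323697]), 'wrist_torque': array([ 0.01913494, -0.02700688,  0.0235423 ]), 'finger_force': 0.0, 'finger_gap': 0.08548461478033731}
```

```bash
sed -i "s/d\['R'\]=np.array(d\['rotation'\])/d['R']=Rotation.from_quat(np.roll(d['rotation'],-1)).as_matrix()/; 1a from scipy.spatial.transform import Rotation" h.py
```

```text
(no output)
```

View pics/top0.png

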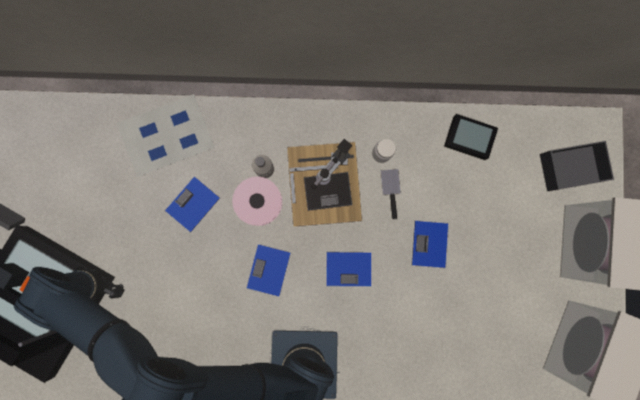

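View pics/scene0.png

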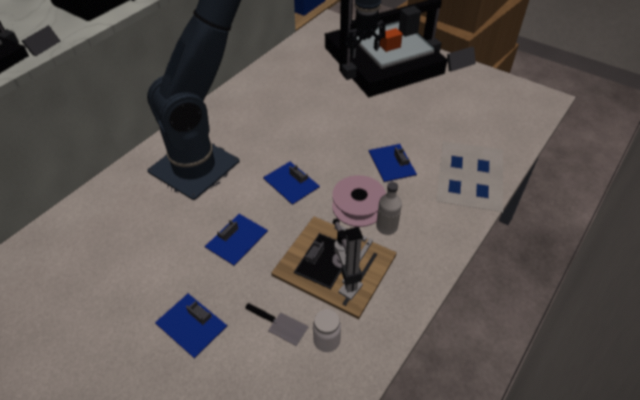

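```bash
python3 - <<'E'
from h import *
t=cam('top'); s=cam('scene')
a=cv2.resize(t['img'][130:240,275:375],None,fx=5,fy=5,interpolation=2)
b=cv2.resize(s['img'][200:320,265:400],None,fx=5,fy=5,interpolation=2)
cv2.imwrite('pics/a1.png',a[...,::-1]);cv2.imwrite('pics/b1.png',b[...,::-1])
# board
hsv=cv2.cvtColor(t['img'],cv2.COLOR_RGB2HSV)
m=((hsv[...,0]>8)&(hsv[...,0]<22)&(hsv[...,1]>75)).astype(np.uint8); m[:,:270]=0;m[:,380:]=0;m[:130]=0;m[240:]=0
v,u=np.nonzero(m);P=onplane(t,u,v,0.02)
r=cv2.minAreaRect((P[:,:2]*1000).astype(np.float32));print('board rect',r,cv2.boxPoints(r).tolist())
hsv=cv2.cvtColor(s['img'],cv2.COLOR_RGB2HSV)
m=((hsv[...,0]>8)&(hsv[...,0]<22)&(hsv[...,1]>75)).astype(np.uint8); m[:,:265]=0;m[:,400:]=0;m[:215]=0;m[320:]=0
v,u=np.nonzero(m);P=onplane(s,u,v,0.02)
r=cv2.minAreaRect((P[:,:2]*1000).astype(np.float32));print('board rect scene',r,cv2.boxPoints(r).tolist())
# cloud heights within board
v,u=np.mgrid[130:240,275:375];C=pts(t,u.ravel(),v.ravel());z=C[:,2]
for lo,hi in((.012,.026),(.026,.032),(.032,.045),(.055,.08),(.085,.12),(.12,.18),(.2,.32)):
    q=C[(z>lo)&(z<hi)]; print(lo,hi,len(q),np.median(q,0).round(3) if len(q) else '',q.min(0).round(3) if len(q) else '',q.max(0).round(3)if len(q) else '')
E
```

```text
board rect ((638.1110229492188, -53.425689697265625), (282.3495178222656, 242.29612731933594), 5.986296653747559) [[485.071533203125, 52.33853530883789], [510.3406982421875, -188.63632202148438], [791.1505126953125, -159.18991088867188], [765.88134765625, 81.78494262695312]]
board rect scene ((640.50830078125, -58.2012939453125), (285.2546081542969, 251.27537536621094), 6.135053634643555) [[485.27069091796875, 51.473915100097656], [512.1250610351562, -198.36233520507812], [795.7459106445312, -167.87649536132812], [768.8915405273438, 81.95974731445312]]
0.012 0.026 3306 [ 0.63  -0.037  0.02 ] [ 0.445 -0.23   0.012] [0.823 0.126 0.026]
0.026 0.032 926 [ 0.612 -0.057  0.028] [ 0.492 -0.229  0.026] [0.785 0.074 0.032]
0.032 0.045 472 [ 0.617 -0.045  0.035] [ 0.542 -0.227  0.032] [0.767 0.072 0.045]
0.055 0.08 143 [0.583 0.107 0.06 ] [ 0.516 -0.225  0.055] [0.766 0.118 0.079]
0.085 0.12 133 [ 0.685 -0.073  0.113] [ 0.636 -0.129  0.095] [ 0.743 -0.026  0.12 ]
0.12 0.18 285 [ 0.666 -0.057  0.157] [ 0.604 -0.128  0.12 ] [ 0.738 -0.006  0.178]
0.2 0.32 165 [ 0.723 -0.1    0.277] [ 0.705 -0.125  0.2  ] [ 0.748 -0.079  0.286]
```

View pics/a1.png

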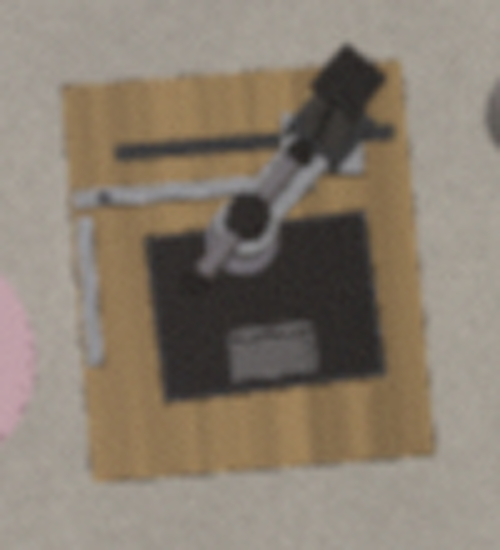

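View pics/b1.png

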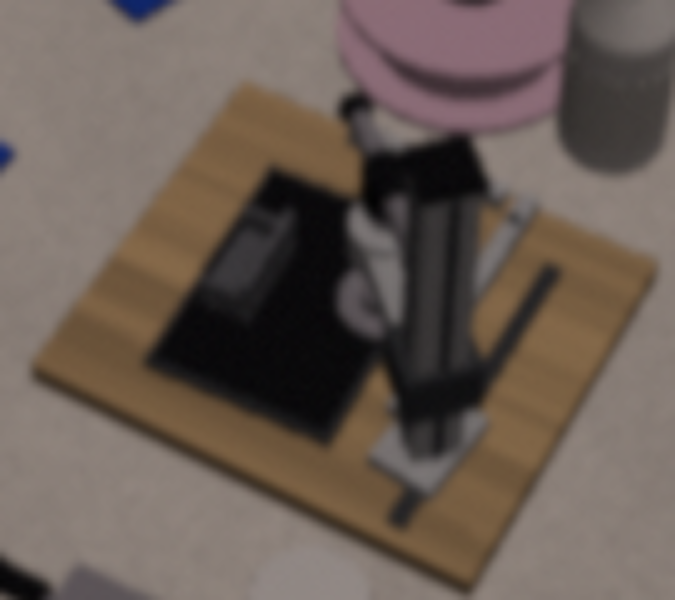

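```bash
cat >> h.py <<'E'
def tri(t,s,pt,ps):
    a=ray(t,*pt);b=ray(s,*ps);a/=np.linalg.norm(a);b/=np.linalg.norm(b)
    k=np.linalg.lstsq(np.stack([a,-b],1),s['p']-t['p'],rcond=None)[0]
    A=t['p']+k[0]*a;B=s['p']+k[1]*b;return (A+B)/2*1000,np.linalg.norm(A-B)*1000
YAW=np.radians(6.0);O=np.array([628.5,-28.])
Rb=np.array([[np.cos(YAW),-np.sin(YAW)],[np.sin(YAW),np.cos(YAW)]])
def tob(p):return (np.asarray(p)[...,:2]-O)@Rb   # world mm->board
def tow(p):return O+np.asarray(p)@Rb.T
def plate(t,z=.028,zr=(.018,.036)):
    g=t['img'].max(2).astype(int);Z=np.zeros(g.shape);v,u=np.mgrid[130:240,275:375]
    Z[130:240,275:375]=pts(t,u.ravel(),v.ravel())[:,2].reshape(u.shape)
    m=((g<62)&(Z>.012)&(Z<.045)).astype(np.uint8);n,l,st,c=cv2.connectedComponentsWithStats(m)
    i=1+np.argmax(st[1:,4]);v,u=np.nonzero(l==i);P=onplane(t,u,v,z)[:,:2]*1000
    r=cv2.minAreaRect(P.astype(np.float32));return r,cv2.boxPoints(r)
E
python3 - <<'E'
from h import *
t=cam('top');s=cam('scene')
T=lambda x,y:(275+x/5-.4,130+y/5-.4);S=lambda x,y:(265+x/5-.4,200+y/5-.4)
for n,a,b in(('hub',T(248,215),S(383,185)),('post',T(348,75),S(440,163)),('print',T(272,347),S(255,245)),('ballfront',T(197,280),S(352,105)),('boardC1',T(63,85),S(658,265)),('boardC2',T(95,480),S(250,80)),('C3',T(435,457),S(33,370)),('C4',T(400,62),S(470,585))):
    p,e=tri(t,s,a,b);print(n,p.round(1),e.round(1),tob(p).round(1))
for n,a,z in(('hub',T(248,215),.166),('post',T(348,75),.272),('ball1',T(300,150),.152),('ball2',T(197,280),.152)):
    p=onplane(t,*map(np.array,a),z)*1000;print(n,p.round(1),tob(p).round(1))
r,b=plate(t);print(r,b.round(0).tolist(),tob(b).round(1).tolist(),tob(r[0]))
q=s['img'];
for n,a,z in(('p1',S(272,168),.028),('p2',S(148,362),.028),('p3',S(330,440),.028),('fence end side',S(523,205),.034)):
    p=onplane(s,*map(np.array,a),z)*1000;print(n,p.round(1),tob(p).round(1))
for n,a in(('rear fence L',T(75,200)),('rear fence L2',T(230,188)),('side top',T(87,218)),('side bot',T(97,362))):
    p=onplane(t,*map(np.array,a),.034)*1000;print(n,tob(p).round(1))
# hub top depth
v,u=np.mgrid[166:180,318:332];C=pts(t,u.ravel(),v.ravel());z=C[:,2];print(np.sort(z)[-25:].round(3))
E
```

```text
hub [658.5 -50.  149.7] 4.5 [ 27.5 -25. ]
post [ 727.8 -105.5  279.2] 6.9 [ 90.7 -87.4]
print [581.3 -70.   54.3] 1.7 [-51.4 -36.8]
ballfront [614.4 -17.1 154. ] 3.7 [-12.8  12.3]
boardC1 [767.5  81.5  14.9] 1.6 [149.7  94.3]
boardC2 [486.5  52.1  17.9] 2.3 [-132.8   94.5]
C3 [ 508.9 -190.2    7.9] 2.0 [-135.9 -148.8]
C4 [ 791.9 -160.    12.6] 0.0 [ 148.7 -148.3]
hub [658.1 -48.1 166. ] [ 27.4 -23.1]
post [ 732.  -103.9  272. ] [ 95.  -86.3]
ball1 [704.  -81.9 152. ] [ 69.5 -61.5]
ball2 [616.1 -16.  152. ] [-11.1  13.2]
((611.7991333007812, -66.15902709960938), (113.01561737060547, 152.39447021484375), 8.538664817810059) [[545.0, 1.0], [567.0, -150.0], [679.0, -133.0], [656.0, 18.0]] [[-80.4, 37.4], [-73.7, -114.8], [39.2, -109.8], [32.5, 42.4]] [-20.59808207 -36.20427203]
p1 [544.5  -1.8  28. ] [-80.8  34.8]
p2 [ 569.4 -156.2   28. ] [ -72.2 -121.3]
p3 [ 683.5 -137.7   28. ] [  43.2 -114.8]
fence end side [685.  59.  34.] [65.3 80.6]
rear fence L [64.3 92.1]
rear fence L2 [ 64.3 -17.9]
side top [50.9 84.6]
side bot [-51.4  85.6]
[0.166 0.166 0.166 0.166 0.166 0.167 0.167 0.167 0.167 0.167 0.167 0.167
 0.168 0.168 0.168 0.168 0.168 0.168 0.168 0.169 0.169 0.169 0.169 0.171
 0.171]
```

Request:
{"name": "drive_tool", "arguments": {
  "targets": [
    [85,15,-45,0,0,0,-0.17],
    [85,30,-90,0,0,0,-0.34],
    [85,45,-135,0,0,0,-0.51],
    [85,60,-180,0,0,0,-0.68],
    [85,75,-225,0,0,0,-0.85],
    [85,90,-270,0,0,0,-1.02],
    [85,105,-315,0,0,0,-1.19],
    [85,120,-360,0,0,0,-1.36],
    [85,135,-405,0,0,0,-1.53],
    [85,150,-450,0,0,0,-1.7]
  ]
}}

```text
clock: 1.55
tcp_pos: [0.4523, 0.1523, 0.2316]
orientation: [-0.0, 0.884, 0.467, 0.0]
ft_force: [1.3, -0.1, -0.2]
finger_gap: 0.0849
finger_force: 0.0
```

Request:
{"name": "drive_tool", "arguments": {
  "targets": [
    [85,13,-39,0,0,0,-0.17],
    [85,26,-78,0,0,0,-0.34],
    [85,39,-117,0,0,0,-0.51],
    [85,52,-156,-30,0,0,-0.68],
    [85,64,-195,-70,0,0,-0.867],
    [85,76,-233,-120,0,0,-0.867],
    [85,76,-233,-160,0,0,-0.867],
    [85,76,-233,-191,0,0,-0.867],
    [85,76,-233,-207,0,0,-0.867],
    [85,76,-233,-207,0,0,-0.867]
  ]
}}

```text
clock: 2.8
tcp_pos: [0.5277, -0.0792, 0.0239]
orientation: [-0.0, 0.998, 0.055, -0.001]
ft_force: [0.4, -0.6, -0.3]
finger_gap: 0.0846
finger_force: 0.0
```

```bash
python3 - <<'E'
from h import *
s=cam('scene');print(bot.read_state()['tcp_pos'],bot.read_state()['ft_force'])
b=cv2.resize(s['img'][190:320,235:400],None,fx=4.8,fy=4.6,interpolation=2);cv2.imwrite('pics/c1.png',b[...,::-1])
E
```

```text
[ 0.52827476 -0.07931557  0.02476332] [-0.54780994 -0.28258034  1.15411236]
```

View pics/c1.png

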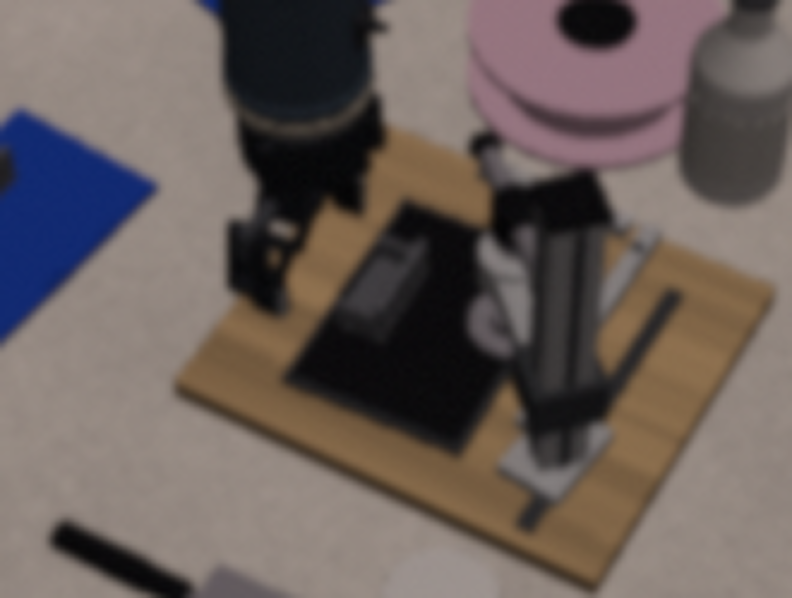

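The gripper stands just in front of the plate with its near fingertip at about (275,305), still a little above the board. The plate is untouched.

Request:
{"name": "drive_tool", "arguments": {
  "targets": [
    [85,0,0,-6,0,0,0],
    [85,0,0,-11,0,0,0],
    [85,0,0,-15,0,0,0],
    [85,0,0,-15,0,0,0]
  ]
}}

```text
clock: 3.35
tcp_pos: [0.5279, -0.0792, 0.0091]
orientation: [-0.0, 0.998, 0.055, -0.0]
ft_force: [-0.1, 0.0, -0.3]
finger_gap: 0.0847
finger_force: 0.0
```

Request:
{"name": "drive_tool", "arguments": {
  "targets": [
    [85,4,0.4,0,0,0,0],
    [85,8,0.8,0,0,0,0],
    [85,12,1.3,0,0,0,0],
    [85,16,1.7,0,0,0,0],
    [85,20,2.1,0,0,0,0],
    [85,24,2.5,0,0,0,0],
    [85,27,2.8,0,0,0,0],
    [85,29,3,0,0,0,0]
  ]
}}

```text
clock: 4.35
tcp_pos: [0.5567, -0.0762, 0.0091]
orientation: [-0.0, 0.998, 0.055, -0.0]
ft_force: [-3.8, 0.5, -0.3]
finger_gap: 0.0848
finger_force: 1.6
```

```bash
python3 - <<'E'
from h import *
t=cam('top');st=bot.read_state();print(st['tcp_pos'],st['ft_force'],tob(st['tcp_pos']*1000))
r,b=plate(t);print(r,tob(b).round(1).tolist(),tob(r[0]))
E
```

```text
[ 0.55716507 -0.07621338  0.00914689] [-2.69141508 -0.14288087 -1.47951722] [-75.98381906 -40.49273644]
((627.02294921875, -18.233009338378906), (101.7027816772461, 55.65862274169922), 6.180817127227783) [[-51.4, 37.5], [-51.2, -18.1], [50.5, -17.8], [50.3, 37.9]] [-0.44803082  9.86787991]
```

Request:
{"name": "drive_tool", "arguments": {
  "targets": [
    [85,1.5,0.15,0,0,0,0],
    [85,3,0.3,0,0,0,0],
    [85,4,0.4,0,0,0,0]
  ]
}}

```text
clock: 4.78
tcp_pos: [0.5603, -0.0759, 0.0091]
orientation: [-0.0, 0.998, 0.055, -0.001]
ft_force: [-6.0, -0.6, -0.1]
finger_gap: 0.085
finger_force: 3.4
```

Request:
{"name": "drive_tool", "arguments": {
  "targets": [
    [85,1,0.1,0,0,0,0]
  ]
}}

```text
clock: 4.9
tcp_pos: [0.5604, -0.0759, 0.0091]
orientation: [-0.0, 0.998, 0.055, -0.001]
ft_force: [-10.5, 0.0, 3.8]
finger_gap: 0.0851
finger_force: 5.0
```

Request:
{"name": "drive_tool", "arguments": {
  "targets": [
    [85,1,0.1,0,0,0,0]
  ]
}}

```text
clock: 5.03
tcp_pos: [0.5604, -0.0759, 0.0091]
orientation: [-0.0, 0.998, 0.055, -0.002]
ft_force: [-13.6, -1.5, 5.5]
finger_gap: 0.0849
finger_force: 6.5
```

Request:
{"name": "drive_tool", "arguments": {
  "targets": [
    [85,-10,-1,0,0,0,0],
    [85,-20,-2,10,0,0,0],
    [60,-20,-2,40,0,0,0],
    [0,1,-55,45,0,0,0],
    [0,43,-98,45,0,0,0],
    [0,43,-98,45,0,0,0],
    [0,43,-98,30,0,0,0],
    [0,43,-98,19,0,0,0],
    [0,43,-98,14,0,0,0],
    [0,43,-98,14,0,0,0]
  ]
}}

```text
clock: 6.28
tcp_pos: [0.6055, -0.1731, 0.0228]
orientation: [-0.0, 0.998, 0.056, -0.001]
ft_force: [-0.4, -0.5, 0.1]
finger_gap: -0.0
finger_force: 0.0
```

```bash
python3 - <<'E'
from h import *
t=cam('top');st=bot.read_state();print(st['tcp_pos'],st['ft_force'],tob(st['tcp_pos']*1000))
r,b=plate(t);print(r,tob(b).round(1).tolist(),tob(r[0]))
E
```

```text
[ 0.60581996 -0.17337298  0.02318198] [-0.46058758 -0.65131186  0.16765353] [ -37.7514125  -142.20590613]
((629.3583984375, -67.49251556396484), (117.3629379272461, 153.42819213867188), 6.290721416473389) [[-62.3, 37.0], [-61.6, -116.4], [55.8, -115.8], [55.0, 37.6]] [ -3.27439592 -39.3658985 ]
```

Request:
{"name": "drive_tool", "arguments": {
  "targets": [
    [0,0.5,5,0,0,0,0],
    [0,1,10,0,0,0,0],
    [0,1.5,15,0,0,0,0],
    [0,2,20,0,0,0,0],
    [0,2.5,25,0,0,0,0],
    [0,3,30,0,0,0,0],
    [0,3.5,35,0,0,0,0],
    [0,4,40,0,0,0,0]
  ]
}}

```text
clock: 7.32
tcp_pos: [0.6088, -0.1361, 0.0234]
orientation: [0.002, 0.999, 0.054, -0.001]
ft_force: [-4.4, -7.7, -0.3]
finger_gap: 0.0004
finger_force: 3.4
```

```bash
python3 - <<'E'
from h import *
t=cam('top');st=bot.read_state();print(st['tcp_pos'],st['ft_force'],tob(st['tcp_pos']*1000))
r,b=plate(t);print(r,tob(b).round(1).tolist(),tob(r[0]))
E
```

```text
[ 0.60891887 -0.1351834   0.02333763] [-5.20155381 -7.93846014  3.15635885] [ -30.67758018 -104.54945002]
((621.7465209960938, 1.8544273376464844), (117.42772674560547, 60.36293029785156), 1.4832980632781982) [[-59.8, 65.1], [-64.5, 4.9], [52.6, -4.3], [57.3, 55.9]] [-3.59584533 30.39681244]
```

Request:
{"name": "drive_tool", "arguments": {
  "targets": [
    [0,3,-10,0,0,0,0],
    [0,7,-20,15,0,0,0.17],
    [30,7,-20,30,0,0,0.35],
    [50,7,-20,30,0,0,0.52],
    [50,7,-20,30,0,0,0.7],
    [50,7,-20,30,0,0,0.87],
    [50,7,-20,30,0,0,1.05],
    [50,7,-20,30,0,0,1.22],
    [50,7,-20,30,0,0,1.4],
    [50,7,-20,15,0,0,1.571]
  ]
}}

```text
clock: 8.62
tcp_pos: [0.6182, -0.1543, 0.0393]
orientation: [0.001, 0.665, 0.747, 0.001]
ft_force: [0.2, -0.4, -0.7]
finger_gap: 0.05
finger_force: 0.0
```

Request:
{"name": "drive_tool", "arguments": {
  "targets": [
    [50,0,0,-9,0,0,0],
    [50,0,0,-15,0,0,0],
    [50,0,0,-18,0,0,0],
    [50,0,0,-21,0,0,0]
  ]
}}

```text
clock: 9.12
tcp_pos: [0.6172, -0.1536, 0.0173]
orientation: [0.0, 0.667, 0.745, -0.0]
ft_force: [-0.3, -0.1, 0.4]
finger_gap: 0.0499
finger_force: 0.0
```

```bash
python3 - <<'E'
from h import *
t=cam('top');st=bot.read_state();print(st['tcp_pos'],st['orientation'],st['ft_force'],tob(st['tcp_pos']*1000))
r,b=plate(t);print(r,tob(b).round(1).tolist(),tob(r[0]))
s=cam('scene')
b=cv2.resize(s['img'][190:320,235:400],None,fx=4.8,fy=4.6,interpolation=2);cv2.imwrite('pics/d1.png',b[...,::-1])
E
```

```text
[ 0.61722848 -0.15363187  0.0172697 ] [2.12090939e-04 6.67022772e-01 7.45037298e-01 4.41427545e-05] [ 1.01616726  0.38018711 -0.67862224] [ -24.34187763 -123.7654488 ]
((630.8043823242188, -44.55567169189453), (114.50956726074219, 154.6616668701172), 5.862523555755615) [[-56.5, 60.8], [-56.9, -93.9], [57.6, -94.2], [58.0, 60.5]] [  0.56121976 -16.70585153]
```

View pics/d1.png

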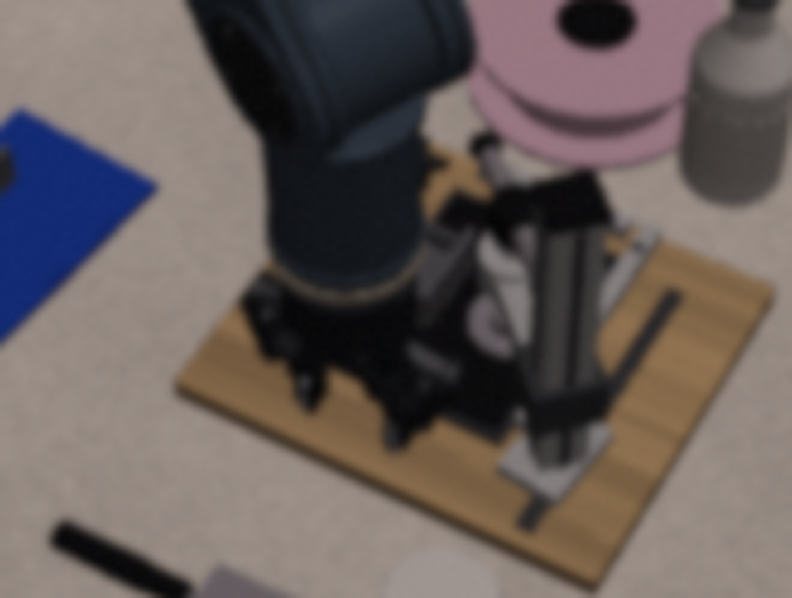

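The two fingertips, at about (310,400) and (395,440), stand to the right of the plate. The mask now shows the plate square, about 17 mm short in y.

Request:
{"name": "drive_tool", "arguments": {
  "targets": [
    [50,-0.5,5,0,0,0,0],
    [50,-1,10,0,0,0,0],
    [50,-1.5,14,0,0,0,0],
    [50,-1.9,18,0,0,0,0],
    [50,-2.3,22,0,0,0,0],
    [50,-2.7,26,0,0,0,0],
    [50,-2.9,28,0,0,0,0]
  ]
}}

```text
clock: 10.1
tcp_pos: [0.6141, -0.1257, 0.0174]
orientation: [0.0, 0.667, 0.745, -0.0]
ft_force: [1.1, -3.6, 0.1]
finger_gap: 0.0503
finger_force: 2.0
```

Request:
{"name": "drive_tool", "arguments": {
  "targets": [
    [50,-0.2,2,0,0,0,0],
    [50,-0.3,3,0,0,0,0]
  ]
}}

```text
clock: 10.35
tcp_pos: [0.6138, -0.1228, 0.0173]
orientation: [0.0, 0.667, 0.745, -0.0]
ft_force: [-0.1, -5.2, 0.4]
finger_gap: 0.0504
finger_force: 3.1
```

Request:
{"name": "drive_tool", "arguments": {
  "targets": [
    [50,-0.1,1,0,0,0,0]
  ]
}}

```text
clock: 10.48
tcp_pos: [0.6137, -0.1227, 0.0174]
orientation: [0.001, 0.667, 0.745, -0.0]
ft_force: [-0.7, -8.1, -0.4]
finger_gap: 0.0503
finger_force: 4.0
```

Request:
{"name": "drive_tool", "arguments": {
  "targets": [
    [50,-0.1,1,0,0,0,0]
  ]
}}

```text
clock: 10.6
tcp_pos: [0.6135, -0.1226, 0.0174]
orientation: [0.001, 0.667, 0.745, -0.001]
ft_force: [0.0, -10.7, 0.6]
finger_gap: 0.0501
finger_force: 5.1
```

Request:
{"name": "drive_tool", "arguments": {
  "targets": [
    [50,1,-12,0,0,0,0],
    [50,1,-14,30,0,0,0],
    [50,-30,-18,30,0,0,-0.17],
    [60,-66,-21,30,0,0,-0.35],
    [70,-66,-21,30,0,0,-0.53],
    [85,-66,-21,30,0,0,-0.71],
    [85,-66,-21,30,0,0,-0.89],
    [85,-66,-21,30,0,0,-1.07],
    [85,-68,0,30,0,0,-1.25],
    [85,-71,25,30,0,0,-1.42]
  ]
}}

```text
clock: 11.85
tcp_pos: [0.5426, -0.0949, 0.0471]
orientation: [-0.001, 0.992, 0.128, 0.0]
ft_force: [0.0, -0.0, 0.7]
finger_gap: 0.0845
finger_force: 0.0
```

Request:
{"name": "drive_tool", "arguments": {
  "targets": [
    [85,-3,28,0,0,0,-0.151],
    [85,-3,28,-20,0,0,-0.151],
    [85,-3,28,-32,0,0,-0.151],
    [85,-3,28,-38,0,0,-0.151],
    [85,-3,28,-38,0,0,-0.151]
  ]
}}

```text
clock: 12.48
tcp_pos: [0.5394, -0.0682, 0.0091]
orientation: [-0.0, 0.998, 0.055, -0.0]
ft_force: [-0.5, 0.3, 0.1]
finger_gap: 0.0849
finger_force: 0.0
```

```bash
python3 - <<'E'
from h import *
t=cam('top');st=bot.read_state();print(st['tcp_pos'],st['orientation'],st['ft_force'],tob(st['tcp_pos']*1000))
r,b=plate(t);print(r,tob(b).round(1).tolist(),tob(r[0]))
E
```

```text
[ 0.53958264 -0.06825275  0.00939735] [-7.17267931e-05  9.98490374e-01  5.49269373e-02  2.02399756e-06] [ 0.7986961  -0.01602893  0.44805362] [-92.63781532 -30.73784903]
((623.2782592773438, 10.751970291137695), (113.8852767944336, 78.10124206542969), 1.497624158859253) [[-54.8, 82.5], [-61.0, 4.6], [52.6, -4.3], [58.7, 73.5]] [-1.14245158 39.08550348]
```

Request:
{"name": "drive_tool", "arguments": {
  "targets": [
    [85,5,0.5,0,0,0,0],
    [85,10,1,0,0,0,0],
    [85,14,1.5,0,0,0,0],
    [85,17,1.8,0,0,0,0],
    [85,19,2,0,0,0,0],
    [85,20,2.1,0,0,0,0]
  ]
}}

```text
clock: 13.28
tcp_pos: [0.5589, -0.0657, 0.0092]
orientation: [-0.0, 0.998, 0.055, -0.001]
ft_force: [-3.8, -0.5, 2.8]
finger_gap: 0.0851
finger_force: 2.0
```

Request:
{"name": "drive_tool", "arguments": {
  "targets": [
    [85,1,0.1,0,0,0,0],
    [85,2,0.2,0,0,0,0]
  ]
}}

```text
clock: 13.52
tcp_pos: [0.5593, -0.0657, 0.0091]
orientation: [-0.0, 0.998, 0.055, -0.002]
ft_force: [-10.0, -1.2, 7.5]
finger_gap: 0.0849
finger_force: 5.1
```

Request:
{"name": "drive_tool", "arguments": {
  "targets": [
    [85,1,0.1,0,0,0,0]
  ]
}}

```text
clock: 13.65
tcp_pos: [0.5593, -0.0658, 0.009]
orientation: [-0.0, 0.998, 0.055, -0.003]
ft_force: [-13.4, -2.3, 8.6]
finger_gap: 0.0846
finger_force: 6.6
```

Request:
{"name": "drive_tool", "arguments": {
  "targets": [
    [85,-12,-1,0,0,0,0],
    [85,-30,-3,5,0,0,0],
    [85,-40,-4,60,0,0,0.17],
    [70,-40,-4,120,0,0,0.35],
    [50,-40,-4,180,0,0,0.53],
    [40,-40,-4,220,0,0,0.71],
    [40,-40,-4,220,0,0,0.89],
    [40,-40,-4,220,0,0,1.07],
    [40,-40,-4,220,0,0,1.25],
    [40,-40,-4,220,0,0,1.43]
  ]
}}

```text
clock: 14.9
tcp_pos: [0.5226, -0.0691, 0.2294]
orientation: [0.0, 0.715, 0.699, 0.001]
ft_force: [-0.1, -0.3, -0.7]
finger_gap: 0.0395
finger_force: 0.0
```

```bash
python3 - <<'E'
from h import *
t=cam('top');s=cam('scene');st=bot.read_state();print(st['tcp_pos'],st['orientation'],tob(st['tcp_pos']*1000))
r,b=plate(t);print(r,tob(b).round(1).tolist(),tob(r[0]))
a=cv2.resize(t['img'][130:240,275:375],None,fx=4.5,fy=4.5,interpolation=2)
b=cv2.resize(s['img'][200:320,265:350],None,fx=4.125,fy=4.125,interpolation=2)
cv2.imwrite('pics/e1.png',np.hstack([a,b])[...,::-1]) if a.shape[0]==b.shape[0] else print(a.shape,b.shape)
E
```

```text
[ 0.52254227 -0.06929927  0.22946022] [1.62707829e-04 7.16829199e-01 6.97248483e-01 6.53093249e-04] [-109.69423133  -29.99742786]
((623.2913208007812, 10.732479095458984), (113.85755920410156, 78.10386657714844), 1.51890230178833) [[-54.8, 82.4], [-60.9, 4.6], [52.6, -4.3], [58.7, 73.5]] [-1.13149899 39.06475375]
```

View pics/e1.png

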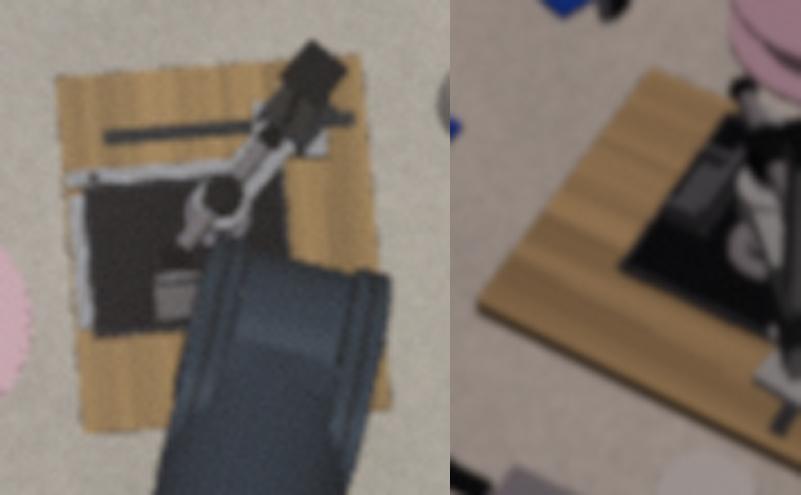

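Request:
{"name": "drive_tool", "arguments": {
  "targets": [
    [40,20,8,0,0,0,0.17],
    [40,42,16,0,0,0,0.34],
    [40,65,24,0,0,0,0.51],
    [40,88,32,0,0,0,0.68],
    [40,110,39.5,0,0,0,0.85],
    [40,110,39.5,-20,0,0,0.96],
    [40,110,39.5,-50,0,0,0.96],
    [40,110,39.5,-75,0,0,0.96],
    [40,110,39.5,-92,0,0,0.96],
    [40,110,39.5,-92,0,0,0.96]
  ]
}}

```text
clock: 16.25
tcp_pos: [0.6319, -0.0297, 0.1362]
orientation: [-0.001, 0.316, 0.949, -0.0]
ft_force: [0.4, -0.5, 0.5]
finger_gap: 0.0399
finger_force: 0.0
```

Request:
{"name": "drive_tool", "arguments": {
  "targets": [
    [8,0,0,0,0,0,0],
    [8,0,0,0,0,0,0],
    [8,0,0,0,0,0,0],
    [8,0,0,0,0,0,0]
  ]
}}

```text
clock: 16.75
tcp_pos: [0.6323, -0.0308, 0.1385]
orientation: [0.0, 0.316, 0.949, -0.0]
ft_force: [-4.6, -2.4, 5.9]
finger_gap: 0.0116
finger_force: 57.9
```

```bash
cat >> h.py <<'E'
AX=np.array([658.5,-49.])
def knob():
    st=bot.read_state();p=st['tcp_pos']*1000;q=Rotation.from_quat(np.roll(st['orientation'],-1)).as_matrix()
    y=q[:,1];f=st['ft_force'];m=st['wrist_torque'];d=p[:2]-AX
    print('t',round(st['clock'],2),'tcp',p.round(1),'bar deg',round(np.degrees(np.arctan2(y[1],y[0]))+90,2),'pos ang',round(np.degrees(np.arctan2(d[1],d[0])),1),'r',np.hypot(*d).round(1),
     'f',f.round(1),'m',m.round(2),'Tax',round((d[0]*f[1]-d[1]*f[0])/1000+m[2],3),'gap',round(st['finger_gap']*1000,1),'j',st['joints'].round(2)[[0,6]])
E
python3 -c "
from h import *
knob()"
```

```text
t 16.75 tcp [632.3 -30.8 138.5] bar deg 143.2 pos ang 145.1 r 31.9 f [-4.6 -2.4  5.9] m [-0.47  0.92 -0.16] Tax -0.01 gap 11.6 j [-0.08  0.96]
```

```bash
cat >> h.py <<'E'
def arc(d0,step,n,g=8):
    for k in range(1,n+1):
        a=-step*k;c,s=np.cos(a),np.sin(a);d=np.array([c*d0[0]-s*d0[1],s*d0[0]+c*d0[1]])-d0
        print([g,*d.round(1).tolist(),round(2*a,1),0,0,round(a,2)],end=', ')
    print()
E
python3 -c "
from h import *
arc(np.array([-25.8,18.8]),.17,10)"
```

```text
[8, 3.6, 4.1, -0.3, 0, 0, -0.17], [8, 7.7, 7.5, -0.7, 0, 0, -0.34], [8, 12.5, 10.2, -1.0, 0, 0, -0.51], [8, 17.6, 12.0, -1.4, 0, 0, -0.68], [8, 22.9, 13.0, -1.7, 0, 0, -0.85], [8, 28.3, 13.0, -2.0, 0, 0, -1.02], [8, 33.7, 12.1, -2.4, 0, 0, -1.19], [8, 38.8, 10.4, -2.7, 0, 0, -1.36], [8, 43.5, 7.7, -3.1, 0, 0, -1.53], [8, 47.8, 4.4, -3.4, 0, 0, -1.7],
```

Request:
{"name": "drive_tool", "arguments": {
  "targets": [
    [8,3.6,4.1,-0.3,0,0,-0.17],
    [8,7.7,7.5,-0.7,0,0,-0.34]
  ]
}}

```text
clock: 17.0
tcp_pos: [0.6405, -0.0236, 0.1379]
orientation: [0.001, 0.474, 0.88, -0.0]
ft_force: [-1.6, -4.0, 2.5]
finger_gap: 0.012
finger_force: 58.2
```

```bash
python3 -c "
from h import *
knob()"
```

```text
t 17.0 tcp [640.5 -23.6 137.9] bar deg 123.39 pos ang 125.3 r 31.1 f [-1.6 -4.   2.5] m [-1.    0.39 -0.14] Tax -0.03 gap 12.0 j [-0.15  0.67]
```

Request:
{"name": "drive_tool", "arguments": {
  "targets": [
    [8,4.8,2.7,-0.3,0,0,-0.17],
    [8,9.9,4.5,-0.7,0,0,-0.34],
    [8,15.2,5.5,-1.0,0,0,-0.51],
    [8,20.6,5.5,-1.3,0,0,-0.68],
    [8,26.0,4.6,-1.7,0,0,-0.85]
  ]
}}

```text
clock: 17.62
tcp_pos: [0.6669, -0.0202, 0.1362]
orientation: [0.002, 0.795, 0.607, -0.0]
ft_force: [-1.8, -8.2, 2.6]
finger_gap: 0.0118
finger_force: 57.7
```

```bash
python3 -c "
from h import *
knob()
d=np.array([-25.8,18.8]);c,s=np.cos(1.19),np.sin(1.19);arc(np.array([c*d[0]+s*d[1],-s*d[0]+c*d[1]]),.17,5)"
```

```text
t 17.62 tcp [666.9 -20.2 136.2] bar deg 74.69 pos ang 73.8 r 29.9 f [-1.8 -8.2  2.6] m [-1.66  0.43 -0.  ] Tax -0.019 gap 11.8 j [-0.29 -0.01]
[8, 5.1, -1.8, -0.3, 0, 0, -0.17], [8, 9.9, -4.4, -0.7, 0, 0, -0.34], [8, 14.1, -7.8, -1.0, 0, 0, -0.51], [8, 17.7, -11.8, -1.4, 0, 0, -0.68], [8, 20.6, -16.4, -1.7, 0, 0, -0.85],
```

Request:
{"name": "drive_tool", "arguments": {
  "targets": [
    [8,5.1,-2.4,-0.3,0,0,-0.17],
    [8,9.9,-5.4,-0.7,0,0,-0.34],
    [8,14.1,-8.8,-1.0,0,0,-0.51]
  ]
}}

```text
clock: 18.0
tcp_pos: [0.6807, -0.0287, 0.1352]
orientation: [0.001, 0.922, 0.387, 0.0]
ft_force: [-3.1, -5.9, 2.4]
finger_gap: 0.0115
finger_force: 57.7
```

```bash
python3 -c "
from h import *
knob()"
```

```text
t 18.0 tcp [680.7 -28.7 135.2] bar deg 45.49 pos ang 42.4 r 30.0 f [-3.1 -5.9  2.4] m [-1.41  0.74  0.09] Tax 0.017 gap 11.5 j [-0.34 -0.41]
```

Request:
{"name": "drive_tool", "arguments": {
  "targets": [
    [8,3.4,-4.3,-0.4,0,0,-0.17],
    [8,6.1,-8.9,-0.7,0,0,-0.34]
  ]
}}

```text
clock: 18.25
tcp_pos: [0.6865, -0.0348, 0.1346]
orientation: [-0.001, 0.974, 0.226, 0.0]
ft_force: [-12.2, 17.5, 16.3]
finger_gap: 0.0116
finger_force: 68.0
```

```bash
python3 -c "
from h import *
knob()"
```

```text
t 18.25 tcp [686.5 -34.8 134.6] bar deg 26.18 pos ang 26.9 r 31.4 f [-12.2  17.5  16.3] m [-0.08  2.38  2.42] Tax 3.087 gap 11.6 j [-0.37 -0.68]
```

```bash
python3 - <<'E'
from h import *
t=cam('top');s=cam('scene')
a=cv2.resize(t['img'][130:240,275:375],None,fx=4,fy=4,interpolation=2)
b=cv2.resize(s['img'][170:280,285:385],None,fx=4,fy=4,interpolation=2)
cv2.imwrite('pics/f1.png',np.hstack([a,b])[...,::-1]);knob()
E
```

```text
t 18.35 tcp [686.3 -35.  134.7] bar deg 26.18 pos ang 26.7 r 31.1 f [-12.4   1.4  12.8] m [-0.67  0.83 -0.37] Tax -0.156 gap 12.0 j [-0.37 -0.68]
```

View pics/f1.png

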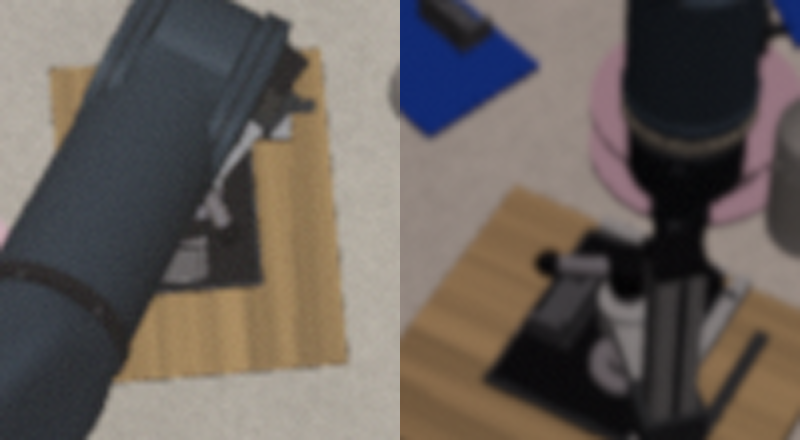

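The top view shows the wrist over the knob. In the scene view the gripper's dark body overlaps the post top near (670,260), while the free ball is at (548,262). The force spike has settled, so I'll release here and take the other end of the bar, well away from the post.

Request:
{"name": "drive_tool", "arguments": {
  "targets": [
    [40,-0.5,1,0,0,0,0],
    [40,-1,1,0,0,0,0],
    [40,-1,1,0,0,0,0],
    [40,-2,1,30,0,0,0],
    [40,-5,0,60,0,0,0.1],
    [40,-15,-5,65,0,0,0.28],
    [40,-35,-15,65,0,0,0.46],
    [40,-55.5,-27.5,65,0,0,0.64],
    [40,-55.5,-27.5,65,0,0,0.82],
    [40,-55.5,-27.5,65,0,0,1.0]
  ]
}}

```text
clock: 19.6
tcp_pos: [0.6313, -0.0628, 0.1993]
orientation: [0.0, 0.743, 0.669, 0.001]
ft_force: [0.6, -0.4, -0.7]
finger_gap: 0.04
finger_force: 0.0
```

Request:
{"name": "drive_tool", "arguments": {
  "targets": [
    [40,0,0,0,0,0,0.18],
    [40,0,0,0,0,0,0.36],
    [40,0,0,0,0,0,0.54],
    [40,0,0,0,0,0,0.72],
    [40,0,0,0,0,0,0.9],
    [40,0,0,0,0,0,1.08],
    [40,0,0,0,0,0,1.26],
    [40,0,0,0,0,0,1.44],
    [40,0,0,0,0,0,1.62],
    [40,0,0,0,0,0,1.8]
  ]
}}

```text
clock: 20.85
tcp_pos: [0.6314, -0.0629, 0.1991]
orientation: [0.001, -0.062, 0.998, -0.0]
ft_force: [0.3, -0.2, 0.6]
finger_gap: 0.0402
finger_force: 0.0
```

```bash
python3 - <<'E'
from h import *
t=cam('top');s=cam('scene');knob()
# ball (dark) + bar : depth band around bar height in both views
for d,(r0,r1,c0,c1) in((t,(150,190,300,350)),(s,(215,250,310,365))):
    v,u=np.mgrid[r0:r1,c0:c1];C=pts(d,u.ravel(),v.ravel())*1000
    q=C[(C[:,2]>140)&(C[:,2]<170)&(np.hypot(*(C[:,:2]-AX).T)<72)]
    dd=q[:,:2]-AX;r=np.hypot(*dd.T);print(len(q),q.mean(0).round(1) if len(q) else '')
    k=r>30
    if k.any(): print('ang',np.sort(np.degrees(np.arctan2(dd[k,1],dd[k,0]))%360).round(0)[::max(1,k.sum()//25)], 'far z',np.median(q[k,2]).round(1))
    h=r<13
    if h.any(): print('hub',q[h].mean(0).round(1),q[h,2].max().round(1))
E
```

```text
t 20.95 tcp [631.3 -63.1 199. ] bar deg 186.93 pos ang -152.6 r 30.6 f [-1.1  0.  -1. ] m [0.02 0.01 0.06] Tax 0.039 gap 39.9 j [0.07 1.68]
3 [703.6 -10.5 155.1]
ang [38. 41. 42.] far z 154.5
227 [649.3 -60.4 155. ]
ang [ 17.  20.  21.  22.  23.  27.  33. 202. 206. 207. 208. 210. 211. 212.
 213. 214. 215. 216. 216. 217. 218. 218. 219. 219. 219. 219. 220. 221.
 221. 222. 224.] far z 153.2
hub [659.  -50.5 160.5] 167.5
```

Request:
{"name": "drive_tool", "arguments": {
  "targets": [
    [40,0,0,0,0,0,0.17],
    [40,0,0,-20,0,0,0.336],
    [40,0,0,-40,0,0,0.336],
    [40,0,0,-58,0,0,0.336],
    [40,0,0,-66,0,0,0.336],
    [40,0,0,-66,0,0,0.336],
    [8,0,0,-66,0,0,0.336],
    [8,0,0,-66,0,0,0.336],
    [8,0,0,-66,0,0,0.336],
    [8,0,0,-66,0,0,0.336]
  ]
}}

```text
clock: 22.2
tcp_pos: [0.6316, -0.0634, 0.1332]
orientation: [0.001, -0.225, 0.974, -0.0]
ft_force: [-0.4, -2.1, 6.6]
finger_gap: 0.0118
finger_force: 58.6
```

```bash
python3 -c "
from h import *
knob();arc(31*np.array([np.cos(np.radians(206.2)),np.sin(np.radians(206.2))]),.15,10);"
```

```text
t 22.2 tcp [631.6 -63.4 133.2] bar deg 206.03 pos ang -151.8 r 30.6 f [-0.4 -2.1  6.6] m [-0.45  0.09 -0.12] Tax -0.065 gap 11.8 j [0.12 1.94]
[8, -1.7, 4.3, -0.3, 0, 0, -0.15], [8, -2.8, 8.8, -0.6, 0, 0, -0.3], [8, -3.2, 13.5, -0.9, 0, 0, -0.45], [8, -2.9, 18.1, -1.2, 0, 0, -0.6], [8, -1.9, 22.6, -1.5, 0, 0, -0.75], [8, -0.2, 27.0, -1.8, 0, 0, -0.9], [8, 2.1, 31.0, -2.1, 0, 0, -1.05], [8, 5.0, 34.7, -2.4, 0, 0, -1.2], [8, 8.4, 37.8, -2.7, 0, 0, -1.35], [8, 12.2, 40.5, -3.0, 0, 0, -1.5],
```

Request:
{"name": "drive_tool", "arguments": {
  "targets": [
    [8,-1.7,4.3,-0.3,0,0,-0.15],
    [8,-2.8,8.8,-0.6,0,0,-0.3],
    [8,-2.8,8.8,-0.6,0,0,-0.3]
  ]
}}

```text
clock: 22.58
tcp_pos: [0.629, -0.0551, 0.1326]
orientation: [0.001, -0.076, 0.997, -0.001]
ft_force: [0.2, -3.8, 6.3]
finger_gap: 0.0118
finger_force: 59.2
```

```bash
python3 -c "
from h import *
knob()"
```

```text
t 22.57 tcp [629.  -55.1 132.6] bar deg 188.77 pos ang -168.3 r 30.1 f [ 0.2 -3.8  6.3] m [-0.86 -0.24 -0.27] Tax -0.159 gap 11.8 j [0.06 1.69]
```

Request:
{"name": "drive_tool", "arguments": {
  "targets": [
    [8,-0.4,4.7,-0.3,0,0,-0.15],
    [8,-0.1,9.3,-0.6,0,0,-0.3],
    [8,-0.1,9.3,-0.6,0,0,-0.3]
  ]
}}

```text
clock: 22.95
tcp_pos: [0.6292, -0.0465, 0.132]
orientation: [0.001, 0.074, 0.997, -0.001]
ft_force: [2.5, -6.0, 6.0]
finger_gap: 0.0118
finger_force: 59.5
```

```bash
python3 -c "
from h import *
knob()"
```

```text
t 22.95 tcp [629.2 -46.5 132. ] bar deg 171.57 pos ang 175.0 r 29.4 f [ 2.5 -6.   6. ] m [-1.16 -0.41 -0.22] Tax -0.054 gap 11.8 j [-0.01  1.43]
```

```bash
sed -i 's/^AX=.*/AX=np.array([658.7,-50.3])/' h.py; cat >> h.py <<'E'
def arc2(cmd,ang0,step,n,r=30.5,g=8):
    for k in range(1,n+1):
        a=np.radians(ang0)-step*k;p=AX+r*np.array([np.cos(a),np.sin(a)])-cmd
        print([g,*p.round(1).tolist(),round(-2*step*k,1),0,0,round(-step*k,2)],end=', ')
    print()
E
python3 -c "
from h import *
arc2([628.5,-44.8],171.6,.15,6);arc2([628.5,-44.8],171.6,.3,8)"
```

```text
[8, 1.0, 3.4, -0.3, 0, 0, -0.15], [8, 2.7, 7.7, -0.6, 0, 0, -0.3], [8, 5.0, 11.6, -0.9, 0, 0, -0.45], [8, 7.8, 15.2, -1.2, 0, 0, -0.6], [8, 11.2, 18.3, -1.5, 0, 0, -0.75], [8, 14.9, 20.9, -1.8, 0, 0, -0.9], 
[8, 2.7, 7.7, -0.6, 0, 0, -0.3], [8, 7.8, 15.2, -1.2, 0, 0, -0.6], [8, 14.9, 20.9, -1.8, 0, 0, -0.9], [8, 23.4, 24.2, -2.4, 0, 0, -1.2], [8, 32.5, 24.9, -3.0, 0, 0, -1.5], [8, 41.4, 22.9, -3.6, 0, 0, -1.8], [8, 49.3, 18.3, -4.2, 0, 0, -2.1], [8, 55.5, 11.6, -4.8, 0, 0, -2.4],
```

Request:
{"name": "drive_tool", "arguments": {
  "targets": [
    [8,1.0,3.4,-0.3,0,0,-0.15],
    [8,2.7,7.7,-0.6,0,0,-0.3],
    [8,2.7,7.7,-0.6,0,0,-0.3]
  ]
}}

```text
clock: 23.32
tcp_pos: [0.6318, -0.0385, 0.1314]
orientation: [0.001, 0.222, 0.975, -0.001]
ft_force: [0.8, -5.9, 5.6]
finger_gap: 0.0116
finger_force: 59.6
```

```bash
python3 -c "
from h import *
knob()"
```

```text
t 23.32 tcp [631.8 -38.5 131.4] bar deg 154.4 pos ang 156.3 r 29.4 f [ 0.8 -5.9  5.6] m [-1.03 -0.25 -0.19] Tax -0.037 gap 11.6 j [-0.08  1.18]
```

Request:
{"name": "drive_tool", "arguments": {
  "targets": [
    [8,2.3,3.9,-0.3,0,0,-0.15],
    [8,5.1,7.5,-0.6,0,0,-0.3],
    [8,5.1,7.5,-0.6,0,0,-0.3]
  ]
}}

```text
clock: 23.7
tcp_pos: [0.6367, -0.0315, 0.1308]
orientation: [0.001, 0.365, 0.931, -0.001]
ft_force: [0.5, -6.0, 7.0]
finger_gap: 0.0121
finger_force: 59.7
```

```bash
python3 -c "
from h import *
knob()"
```

```text
t 23.7 tcp [636.7 -31.5 130.8] bar deg 137.18 pos ang 139.5 r 28.9 f [ 0.5 -6.   7. ] m [-1.26 -0.05 -0.22] Tax -0.095 gap 12.1 j [-0.14  0.93]
```

Request:
{"name": "drive_tool", "arguments": {
  "targets": [
    [8,3.4,2.6,-0.3,0,0,-0.15],
    [8,7.1,5.2,-0.6,0,0,-0.3],
    [8,7.1,5.2,-0.6,0,0,-0.3]
  ]
}}

```text
clock: 24.08
tcp_pos: [0.6437, -0.0261, 0.1302]
orientation: [0.001, 0.5, 0.866, -0.0]
ft_force: [-0.8, -5.0, 7.8]
finger_gap: 0.0116
finger_force: 60.2
```

```bash
python3 -c "
from h import *
knob()"
```

```text
t 24.07 tcp [643.7 -26.1 130.2] bar deg 119.99 pos ang 121.9 r 28.5 f [-0.8 -5.   7.8] m [-1.16  0.21 -0.38] Tax -0.285 gap 11.6 j [-0.2   0.69]
```

Request:
{"name": "drive_tool", "arguments": {
  "targets": [
    [8,4.2,1.9,-0.3,0,0,-0.15],
    [8,8.5,3.3,-0.6,0,0,-0.3],
    [8,8.5,3.3,-0.6,0,0,-0.3]
  ]
}}

```text
clock: 24.45
tcp_pos: [0.6516, -0.0233, 0.1297]
orientation: [0.001, 0.624, 0.781, -0.001]
ft_force: [-2.7, -5.3, 9.8]
finger_gap: 0.0116
finger_force: 60.2
```

```bash
python3 -c "
from h import *
knob()"
```

```text
t 24.45 tcp [651.6 -23.3 129.7] bar deg 102.79 pos ang 104.7 r 28.0 f [-2.7 -5.3  9.8] m [-1.26  0.57 -0.38] Tax -0.266 gap 11.6 j [-0.25  0.44]
```

```bash
sed -i 's/^AX=.*/AX=np.array([658.2,-51.2])/' h.py
python3 -c "
from h import *
knob();arc2([651.9,-21.1],102.8,.1,10,r=30)"
```

```text
t 24.45 tcp [651.6 -23.3 129.7] bar deg 102.79 pos ang 103.3 r 28.7 f [-2.7 -5.3  9.8] m [-1.26  0.57 -0.38] Tax -0.266 gap 11.6 j [-0.25  0.44]
[8, 2.6, -0.3, -0.2, 0, 0, -0.1], [8, 5.6, -0.1, -0.4, 0, 0, -0.2], [8, 8.6, -0.2, -0.6, 0, 0, -0.3], [8, 11.6, -0.6, -0.8, 0, 0, -0.4], [8, 14.5, -1.2, -1.0, 0, 0, -0.5], [8, 17.3, -2.2, -1.2, 0, 0, -0.6], [8, 20.1, -3.4, -1.4, 0, 0, -0.7], [8, 22.7, -5.0, -1.6, 0, 0, -0.8], [8, 25.1, -6.7, -1.8, 0, 0, -0.9], [8, 27.3, -8.7, -2.0, 0, 0, -1.0],
```

Request:
{"name": "drive_tool", "arguments": {
  "targets": [
    [8,2.6,-0.3,0,0,0,-0.1],
    [8,5.6,-0.1,0,0,0,-0.2],
    [8,5.6,-0.1,0,0,0,-0.2]
  ]
}}

```text
clock: 24.82
tcp_pos: [0.6567, -0.0227, 0.1293]
orientation: [0.0, 0.698, 0.716, -0.001]
ft_force: [-3.7, -5.1, 8.3]
finger_gap: 0.0115
finger_force: 59.5
```

```bash
python3 -c "
from h import *
knob()"
```

```text
t 24.82 tcp [656.7 -22.7 129.3] bar deg 91.43 pos ang 93.0 r 28.5 f [-3.7 -5.1  8.3] m [-0.93  0.74 -0.02] Tax 0.093 gap 11.5 j [-0.28  0.28]
```

Request:
{"name": "drive_tool", "arguments": {
  "targets": [
    [8,3.0,-0.1,0,0,0,-0.1],
    [8,6.0,-0.5,0,0,0,-0.2],
    [8,6.0,-0.5,0,0,0,-0.2]
  ]
}}

```text
clock: 25.2
tcp_pos: [0.6623, -0.0231, 0.129]
orientation: [0.0, 0.766, 0.643, -0.001]
ft_force: [-3.9, -4.7, 6.7]
finger_gap: 0.0119
finger_force: 59.4
```

```bash
python3 -c "
from h import *
knob()"
```

```text
t 25.2 tcp [662.3 -23.1 129. ] bar deg 79.98 pos ang 81.8 r 28.3 f [-3.9 -4.7  6.7] m [-0.88  0.94  0.05] Tax 0.136 gap 11.9 j [-0.31  0.13]
```

Request:
{"name": "drive_tool", "arguments": {
  "targets": [
    [8,2.8,-0.7,-0.2,0,0,-0.1],
    [8,5.7,-1.8,-0.4,0,0,-0.2],
    [8,5.7,-1.8,-0.4,0,0,-0.2]
  ]
}}

```text
clock: 25.58
tcp_pos: [0.6676, -0.0246, 0.1286]
orientation: [-0.0, 0.826, 0.563, -0.001]
ft_force: [-6.4, -3.7, 8.3]
finger_gap: 0.0118
finger_force: 59.6
```

```bash
python3 -c "
from h import *
knob()"
```

```text
t 25.57 tcp [667.6 -24.6 128.6] bar deg 68.54 pos ang 70.6 r 28.2 f [-6.4 -3.7  8.3] m [-0.72  1.28  0.19] Tax 0.325 gap 11.8 j [-0.33 -0.03]
```

Request:
{"name": "drive_tool", "arguments": {
  "targets": [
    [8,2.6,-1.4,-0.2,0,0,-0.1],
    [8,5.0,-3.1,-0.4,0,0,-0.2],
    [8,5.0,-3.1,-0.4,0,0,-0.2]
  ]
}}

```text
clock: 25.95
tcp_pos: [0.6725, -0.0271, 0.1283]
orientation: [-0.0, 0.878, 0.478, -0.001]
ft_force: [-6.5, -1.7, 9.1]
finger_gap: 0.0116
finger_force: 59.9
```

```bash
python3 -c "
from h import *
knob()
import time
for i in range(3):
    cam('top');st=bot.read_state();knob()"
```

```text
t 25.95 tcp [672.5 -27.1 128.3] bar deg 57.12 pos ang 59.3 r 28.0 f [-6.5 -1.7  9.1] m [-0.4   1.38  0.36] Tax 0.492 gap 11.6 j [-0.35 -0.19]
t 26.0 tcp [672.5 -27.  128.3] bar deg 57.17 pos ang 59.4 r 28.1 f [-7.  -2.8  8.9] m [-0.4   1.37  0.3 ] Tax 0.426 gap 11.7 j [-0.35 -0.19]
t 26.05 tcp [672.5 -27.1 128.3] bar deg 57.19 pos ang 59.3 r 28.0 f [-5.8 -1.1  8.3] m [-0.38  1.4   0.27] Tax 0.392 gap 12.3 j [-0.35 -0.19]
t 26.1 tcp [672.5 -27.1 128.3] bar deg 57.18 pos ang 59.3 r 28.0 f [-6.4 -2.1  8.8] m [-0.45  1.33  0.28] Tax 0.403 gap 11.9 j [-0.35 -0.19]
```

Request:
{"name": "drive_tool", "arguments": {
  "targets": [
    [8,2.0,-1.6,-0.2,0,0,-0.08],
    [8,3.5,-3.2,-0.3,0,0,-0.15],
    [8,3.5,-3.2,-0.3,0,0,-0.15]
  ]
}}

```text
clock: 26.48
tcp_pos: [0.6757, -0.0294, 0.128]
orientation: [-0.001, 0.911, 0.412, -0.001]
ft_force: [-8.7, 0.3, 11.5]
finger_gap: 0.0116
finger_force: 61.0
```

```bash
python3 -c "
from h import *
for i in range(4):
    knob();cam('top');bot.read_state()"
```

```text
t 26.48 tcp [675.7 -29.4 128. ] bar deg 48.6 pos ang 51.3 r 28.0 f [-8.7  0.3 11.5] m [0.08 1.84 0.58] Tax 0.771 gap 11.6 j [-0.37 -0.31]
t 26.52 tcp [675.7 -29.4 128. ] bar deg 48.64 pos ang 51.3 r 27.9 f [-8.2 -0.3 11.5] m [0.03 1.82 0.56] Tax 0.732 gap 12.0 j [-0.37 -0.31]
t 26.57 tcp [675.7 -29.4 128. ] bar deg 48.64 pos ang 51.3 r 27.9 f [-8.6  0.6 12.3] m [0.07 1.81 0.56] Tax 0.762 gap 11.7 j [-0.37 -0.31]
t 26.62 tcp [675.7 -29.4 128. ] bar deg 48.64 pos ang 51.3 r 27.9 f [-9.5  0.4 10.9] m [0.05 1.8  0.55] Tax 0.76 gap 11.8 j [-0.37 -0.31]
```

```bash
sed -i 's/^AX=.*/AX=np.array([657.4,-50.5])/' h.py
cat >> h.py <<'E'
def settle():
    T=[]
    for i in range(4):
        cam('top');st=bot.read_state();f=st['ft_force'];d=st['tcp_pos'][:2]*1000-AX;T.append((d[0]*f[1]-d[1]*f[0])/1000+st['wrist_torque'][2])
    knob();print('Tmean',np.mean(T).round(3),np.std(T).round(3))
E
python3 -c "
from h import *
knob()
print('back');arc2([677.7,-29.8],48.6,-.13,6,r=28.3)
a=94;p=AX+28.3*np.array([np.cos(np.radians(a)),np.sin(np.radians(a))])
for k in range(8):
    b=a-8; q=AX+28.3*np.array([np.cos(np.radians(b)),np.sin(np.radians(b))]);print(b,(q-p).round(1));a,p=b,q"
```

```text
t 26.68 tcp [675.7 -29.4 128. ] bar deg 48.65 pos ang 49.1 r 27.9 f [-7.7  0.5 11.3] m [0.01 1.79 0.58] Tax 0.745 gap 12.0 j [-0.37 -0.31]
back
[8, -4.5, 2.8, 0.3, 0, 0, 0.13], [8, -7.7, 4.6, 0.5, 0, 0, 0.26], [8, -11.1, 6.0, 0.8, 0, 0, 0.39], [8, -14.6, 7.0, 1.0, 0, 0, 0.52], [8, -18.2, 7.5, 1.3, 0, 0, 0.65], [8, -21.9, 7.6, 1.6, 0, 0, 0.78], 
86 [3.9 0. ]
78 [ 3.9 -0.5]
70 [ 3.8 -1.1]
62 [ 3.6 -1.6]
54 [ 3.3 -2.1]
46 [ 3.  -2.5]
38 [ 2.6 -2.9]
30 [ 2.2 -3.3]
```

Request:
{"name": "drive_tool", "arguments": {
  "targets": [
    [8,-4.5,2.8,0.3,0,0,0.13],
    [8,-7.7,4.6,0.5,0,0,0.26],
    [8,-11.1,6.0,0.8,0,0,0.39],
    [8,-14.6,7.0,1.0,0,0,0.52],
    [8,-18.2,7.5,1.3,0,0,0.65],
    [8,-21.9,7.6,1.6,0,0,0.78],
    [8,-21.9,7.6,1.6,0,0,0.78]
  ]
}}

```text
clock: 27.55
tcp_pos: [0.6556, -0.0228, 0.1295]
orientation: [0.0, 0.687, 0.727, 0.0]
ft_force: [1.5, -3.2, 2.1]
finger_gap: 0.0121
finger_force: 59.4
```

```bash
python3 -c "
from h import *
settle()"
```

```text
t 27.75 tcp [655.6 -22.7 129.4] bar deg 93.11 pos ang 93.7 r 27.8 f [ 0.  -4.   4.8] m [-0.82 -0.17  0.13] Tax 0.137 gap 11.6 j [-0.28  0.31]
Tmean 0.172 0.023
```

Request:
{"name": "drive_tool", "arguments": {
  "targets": [
    [8,3.9,0,-0.3,0,0,-0.14],
    [8,3.9,0,-0.3,0,0,-0.14]
  ]
}}

```text
clock: 28.0
tcp_pos: [0.6598, -0.0228, 0.1292]
orientation: [0.001, 0.737, 0.676, -0.0]
ft_force: [1.9, -4.2, 4.9]
finger_gap: 0.012
finger_force: 59.7
```

```bash
python3 -c "
from h import *
settle()"
```

```text
t 28.2 tcp [659.8 -22.8 129.2] bar deg 85.12 pos ang 85.0 r 27.8 f [ 2.1 -5.   4.3] m [-1.01 -0.42 -0.04] Tax -0.107 gap 11.8 j [-0.3  0.2]
Tmean -0.083 0.033
```

Request:
{"name": "drive_tool", "arguments": {
  "targets": [
    [8,3.9,-0.5,-0.3,0,0,-0.14],
    [8,3.9,-0.5,-0.3,0,0,-0.14]
  ]
}}

```text
clock: 28.45
tcp_pos: [0.6636, -0.0234, 0.1289]
orientation: [0.001, 0.783, 0.623, -0.0]
ft_force: [1.5, -6.1, 5.8]
finger_gap: 0.0118
finger_force: 59.8
```

```bash
python3 -c "
from h import *
settle()"
```

```text
t 28.65 tcp [663.7 -23.4 128.9] bar deg 77.1 pos ang 77.0 r 27.8 f [ 1.7 -4.9  5.6] m [-1.09 -0.39  0.03] Tax -0.046 gap 11.6 j [-0.32  0.09]
Tmean -0.047 0.021
```

Request:
{"name": "drive_tool", "arguments": {
  "targets": [
    [8,3.8,-1.1,-0.3,0,0,-0.14],
    [8,3.8,-1.1,-0.3,0,0,-0.14]
  ]
}}

```text
clock: 28.9
tcp_pos: [0.6674, -0.0245, 0.1287]
orientation: [0.001, 0.824, 0.566, -0.0]
ft_force: [1.8, -5.8, 6.4]
finger_gap: 0.0118
finger_force: 59.9
```

```bash
python3 -c "
from h import *
settle()"
```

```text
t 29.1 tcp [667.4 -24.5 128.7] bar deg 69.08 pos ang 69.0 r 27.8 f [ 1.8 -5.   5.4] m [-0.99 -0.22  0.12] Tax 0.029 gap 12.0 j [-0.33 -0.02]
Tmean 0.032 0.019
```

Request:
{"name": "drive_tool", "arguments": {
  "targets": [
    [8,3.6,-1.6,-0.3,0,0,-0.14],
    [8,3.6,-1.6,-0.3,0,0,-0.14]
  ]
}}

```text
clock: 29.35
tcp_pos: [0.6708, -0.0261, 0.1284]
orientation: [0.001, 0.862, 0.507, -0.0]
ft_force: [0.6, -4.3, 7.1]
finger_gap: 0.0118
finger_force: 60.1
```

```bash
python3 -c "
from h import *
settle()"
```

```text
t 29.55 tcp [670.9 -26.2 128.4] bar deg 61.07 pos ang 61.0 r 27.8 f [ 0.4 -5.5  6.8] m [-1.07 -0.13  0.22] Tax 0.135 gap 11.8 j [-0.35 -0.13]
Tmean 0.127 0.025
```

Request:
{"name": "drive_tool", "arguments": {
  "targets": [
    [8,3.3,-2.1,-0.3,0,0,-0.14],
    [8,3.3,-2.1,-0.3,0,0,-0.14]
  ]
}}

```text
clock: 29.8
tcp_pos: [0.6741, -0.0282, 0.1282]
orientation: [0.001, 0.895, 0.446, -0.0]
ft_force: [0.0, -5.0, 8.0]
finger_gap: 0.0116
finger_force: 60.4
```

```bash
python3 -c "
from h import *
settle()"
```

```text
t 30.0 tcp [674.1 -28.2 128.2] bar deg 53.06 pos ang 53.1 r 27.9 f [ 0.4 -4.9  8. ] m [-1.01 -0.08  0.26] Tax 0.17 gap 12.0 j [-0.36 -0.24]
Tmean 0.2 0.024
```

Request:
{"name": "drive_tool", "arguments": {
  "targets": [
    [8,3.0,-2.5,-0.3,0,0,-0.14],
    [8,3.0,-2.5,-0.3,0,0,-0.14]
  ]
}}

```text
clock: 30.25
tcp_pos: [0.677, -0.0305, 0.1279]
orientation: [0.001, 0.924, 0.382, -0.0]
ft_force: [-0.6, -5.0, 7.2]
finger_gap: 0.0117
finger_force: 60.9
```

```bash
python3 -c "
from h import *
settle()"
```

```text
t 30.45 tcp [677.  -30.6 127.9] bar deg 45.05 pos ang 45.3 r 27.9 f [-0.1 -4.6  8.5] m [-1.01  0.07  0.49] Tax 0.403 gap 11.7 j [-0.37 -0.35]
Tmean 0.34 0.038
```

```bash
python3 -c "
from h import *
arc2([677.3,-30.],45,-.16,9,r=28)
p=lambda a:AX+28*np.array([np.cos(a),np.sin(a)])
a=np.radians(45)+1.44;print(np.degrees(a))
for k in range(13): print(np.degrees(a-.12).round(1),(p(a-.12)-p(a)).round(1));a-=.12
"
```

```text
[8, -3.5, 2.2, 0.3, 0, 0, 0.16], [8, -7.3, 4.5, 0.6, 0, 0, 0.32], [8, -11.5, 6.2, 1.0, 0, 0, 0.48], [8, -15.8, 7.2, 1.3, 0, 0, 0.64], [8, -20.3, 7.5, 1.6, 0, 0, 0.8], [8, -24.8, 7.1, 1.9, 0, 0, 0.96], [8, -29.1, 5.9, 2.2, 0, 0, 1.12], [8, -33.2, 4.1, 2.6, 0, 0, 1.28], [8, -36.9, 1.7, 2.9, 0, 0, 1.44], 
127.50592249883854
120.6 [2.8 1.9]
113.8 [3.  1.5]
106.9 [3.1 1.2]
100.0 [3.3 0.8]
93.1 [3.3 0.4]
86.3 [ 3.4 -0. ]
79.4 [ 3.3 -0.4]
72.5 [ 3.3 -0.8]
65.6 [ 3.1 -1.2]
58.8 [ 3.  -1.6]
51.9 [ 2.8 -1.9]
45.0 [ 2.5 -2.2]
38.1 [ 2.2 -2.5]
```

Request:
{"name": "drive_tool", "arguments": {
  "targets": [
    [8,-3.5,2.2,0.3,0,0,0.16],
    [8,-7.3,4.5,0.6,0,0,0.32],
    [8,-11.5,6.2,1.0,0,0,0.48],
    [8,-15.8,7.2,1.3,0,0,0.64],
    [8,-20.3,7.5,1.6,0,0,0.8],
    [8,-24.8,7.1,1.9,0,0,0.96],
    [8,-29.1,5.9,2.2,0,0,1.12],
    [8,-33.2,4.1,2.6,0,0,1.28],
    [8,-36.9,1.7,2.9,0,0,1.44]
  ]
}}

```text
clock: 31.58
tcp_pos: [0.6402, -0.0283, 0.1305]
orientation: [0.0, 0.44, 0.898, 0.0]
ft_force: [1.2, -4.1, 3.6]
finger_gap: 0.012
finger_force: 60.2
```

```bash
python3 -c "
from h import *
knob();settle()"
```

```text
t 31.57 tcp [640.2 -28.3 130.5] bar deg 127.82 pos ang 127.7 r 28.0 f [ 1.2 -4.1  3.6] m [-0.89 -0.38 -0.22] Tax -0.178 gap 12.0 j [-0.17  0.8 ]
t 31.77 tcp [640.1 -28.5 130.5] bar deg 127.33 pos ang 128.3 r 28.0 f [ 1.1 -4.6  7.1] m [-0.79 -0.03  0.07] Tax 0.126 gap 11.8 j [-0.17  0.79]
Tmean 0.148 0.039
```

Request:
{"name": "drive_tool", "arguments": {
  "targets": [
    [8,2.8,1.9,-0.2,0,0,-0.12]
  ]
}}

```text
clock: 31.9
tcp_pos: [0.6428, -0.0266, 0.1303]
orientation: [0.0, 0.498, 0.867, 0.0]
ft_force: [0.8, -5.3, 5.1]
finger_gap: 0.0121
finger_force: 59.9
```

```bash
python3 -c "
from h import *
knob()"
```

```text
t 31.9 tcp [642.8 -26.6 130.3] bar deg 120.31 pos ang 121.4 r 28.0 f [ 0.8 -5.3  5.1] m [-0.95 -0.05  0.17] Tax 0.233 gap 12.1 j [-0.2   0.69]
```

Request:
{"name": "drive_tool", "arguments": {
  "targets": [
    [8,3.0,1.5,-0.2,0,0,-0.12]
  ]
}}

```text
clock: 32.02
tcp_pos: [0.6458, -0.0251, 0.13]
orientation: [0.0, 0.549, 0.836, -0.0]
ft_force: [-1.2, -4.0, 6.2]
finger_gap: 0.0119
finger_force: 60.1
```

```bash
python3 -c "
from h import *
knob()"
```

```text
t 32.02 tcp [645.8 -25.1 130. ] bar deg 113.35 pos ang 114.5 r 27.9 f [-1.2 -4.   6.2] m [-1.03  0.12  0.25] Tax 0.33 gap 11.9 j [-0.22  0.6 ]
```

Request:
{"name": "drive_tool", "arguments": {
  "targets": [
    [8,3.1,1.2,-0.2,0,0,-0.12]
  ]
}}

```text
clock: 32.15
tcp_pos: [0.6489, -0.0239, 0.1299]
orientation: [0.0, 0.598, 0.801, -0.0]
ft_force: [0.1, -5.3, 7.1]
finger_gap: 0.0117
finger_force: 60.3
```

```bash
python3 -c "
from h import *
knob()"
```

```text
t 32.15 tcp [648.9 -23.9 129.9] bar deg 106.49 pos ang 107.8 r 27.9 f [ 0.1 -5.3  7.1] m [-1.08  0.14  0.37] Tax 0.409 gap 11.7 j [-0.24  0.5 ]
```

Request:
{"name": "drive_tool", "arguments": {
  "targets": [
    [8,3.3,0.8,-0.2,0,0,-0.12]
  ]
}}

```text
clock: 32.28
tcp_pos: [0.6521, -0.0232, 0.1297]
orientation: [0.0, 0.645, 0.764, -0.0]
ft_force: [-1.6, -4.1, 6.3]
finger_gap: 0.0117
finger_force: 60.6
```

```bash
python3 -c "
from h import *
knob()"
```

```text
t 32.27 tcp [652.1 -23.2 129.7] bar deg 99.62 pos ang 101.0 r 27.8 f [-1.6 -4.1  6.3] m [-1.19  0.32  0.45] Tax 0.512 gap 11.7 j [-0.26  0.4 ]
```

Request:
{"name": "drive_tool", "arguments": {
  "targets": [
    [8,3.3,0.4,-0.2,0,0,-0.12]
  ]
}}

```text
clock: 32.4
tcp_pos: [0.6553, -0.0228, 0.1294]
orientation: [0.0, 0.69, 0.724, -0.001]
ft_force: [-2.4, -6.0, 6.7]
finger_gap: 0.0118
finger_force: 61.0
```

```bash
python3 -c "
from h import *
knob()"
```

```text
t 32.4 tcp [655.3 -22.8 129.4] bar deg 92.76 pos ang 94.4 r 27.8 f [-2.4 -6.   6.7] m [-1.07  0.33  0.6 ] Tax 0.678 gap 11.8 j [-0.28  0.31]
```

Request:
{"name": "drive_tool", "arguments": {
  "targets": [
    [8,3.4,0,-0.2,0,0,-0.12]
  ]
}}

```text
clock: 32.52
tcp_pos: [0.6586, -0.0227, 0.1293]
orientation: [-0.0, 0.732, 0.681, -0.001]
ft_force: [-2.4, -4.3, 7.2]
finger_gap: 0.0123
finger_force: 61.5
```

```bash
python3 -c "
from h import *
knob()"
```

```text
t 32.52 tcp [658.6 -22.7 129.3] bar deg 85.9 pos ang 87.5 r 27.8 f [-2.4 -4.3  7.2] m [-1.09  0.51  0.7 ] Tax 0.766 gap 12.3 j [-0.3   0.21]
```

Request:
{"name": "drive_tool", "arguments": {
  "targets": [
    [8,3.3,-0.4,-0.2,0,0,-0.12]
  ]
}}

```text
clock: 32.65
tcp_pos: [0.6618, -0.023, 0.129]
orientation: [-0.0, 0.771, 0.636, -0.001]
ft_force: [-3.0, -4.9, 9.2]
finger_gap: 0.0118
finger_force: 62.1
```

```bash
python3 -c "
from h import *
knob()"
```

```text
t 32.65 tcp [661.8 -23.  129. ] bar deg 79.04 pos ang 81.0 r 27.8 f [-3.  -4.9  9.2] m [-1.08  0.64  0.81] Tax 0.873 gap 11.8 j [-0.31  0.12]
```

Request:
{"name": "drive_tool", "arguments": {
  "targets": [
    [8,3.3,-0.8,-0.2,0,0,-0.12]
  ]
}}

```text
clock: 32.78
tcp_pos: [0.665, -0.0237, 0.1288]
orientation: [-0.0, 0.808, 0.589, -0.001]
ft_force: [-4.1, -4.5, 8.4]
finger_gap: 0.0118
finger_force: 62.9
```

```bash
python3 -c "
from h import *
knob()"
```

```text
t 32.77 tcp [665.  -23.7 128.8] bar deg 72.18 pos ang 74.2 r 27.8 f [-4.1 -4.5  8.4] m [-0.96  0.78  0.91] Tax 0.986 gap 11.8 j [-0.33  0.02]
```

```bash
python3 -c "
from h import *
arc2([665.9,-23.7],72.5,-.17,9,r=28)
p=lambda a:AX+28*np.array([np.cos(a),np.sin(a)])
a=np.radians(72.5)+1.53;print(np.degrees(a))
for k in range(11): print(np.degrees(a-.12).round(1),(p(a-.12)-p(a)).round(1));a-=.12
"
```

```text
[8, -4.7, 0.9, 0.3, 0, 0, 0.17], [8, -9.5, 1.2, 0.7, 0, 0, 0.34], [8, -14.2, 0.6, 1.0, 0, 0, 0.51], [8, -18.7, -0.7, 1.4, 0, 0, 0.68], [8, -23.0, -2.9, 1.7, 0, 0, 0.85], [8, -26.8, -5.6, 2.0, 0, 0, 1.02], [8, -30.2, -9.1, 2.4, 0, 0, 1.19], [8, -32.9, -13.0, 2.7, 0, 0, 1.36], [8, -34.8, -17.3, 3.1, 0, 0, 1.53], 
160.16254265501595
153.3 [1.3 3.1]
146.4 [1.7 2.9]
139.5 [2.  2.7]
132.7 [2.3 2.4]
125.8 [2.6 2.1]
118.9 [2.8 1.8]
112.0 [3.  1.4]
105.2 [3.2 1.1]
98.3 [3.3 0.7]
91.4 [3.3 0.3]
84.5 [ 3.4 -0.1]
```

Request:
{"name": "drive_tool", "arguments": {
  "targets": [
    [8,-4.7,0.9,0.3,0,0,0.17],
    [8,-9.5,1.2,0.7,0,0,0.34],
    [8,-14.2,0.6,1.0,0,0,0.51],
    [8,-18.7,-0.7,1.4,0,0,0.68],
    [8,-23.0,-2.9,1.7,0,0,0.85],
    [8,-26.8,-5.6,2.0,0,0,1.02],
    [8,-30.2,-9.1,2.4,0,0,1.19],
    [8,-32.9,-13.0,2.7,0,0,1.36],
    [8,-34.8,-17.3,3.1,0,0,1.53]
  ]
}}

```text
clock: 33.9
tcp_pos: [0.6305, -0.0412, 0.1316]
orientation: [-0.0, 0.171, 0.985, -0.0]
ft_force: [0.8, -3.8, 1.8]
finger_gap: 0.0121
finger_force: 60.5
```

```bash
python3 -c "
from h import *
knob()"
```

```text
t 33.9 tcp [630.5 -41.2 131.6] bar deg 160.27 pos ang 160.9 r 28.4 f [ 0.8 -3.8  1.8] m [-0.94 -0.27 -0.15] Tax -0.05 gap 12.1 j [-0.06  1.27]
```

Request:
{"name": "drive_tool", "arguments": {
  "targets": [
    [8,1.3,3.1,-0.2,0,0,-0.12]
  ]
}}

```text
clock: 34.02
tcp_pos: [0.6319, -0.0382, 0.1314]
orientation: [-0.0, 0.232, 0.973, 0.0]
ft_force: [2.2, -3.7, 2.0]
finger_gap: 0.0118
finger_force: 60.3
```

```bash
python3 -c "
from h import *
knob()"
```

```text
t 34.02 tcp [631.9 -38.2 131.4] bar deg 153.11 pos ang 154.2 r 28.3 f [ 2.2 -3.7  2. ] m [-0.83 -0.38 -0.07] Tax -0.004 gap 11.8 j [-0.08  1.17]
```

Request:
{"name": "drive_tool", "arguments": {
  "targets": [
    [8,1.7,2.9,-0.2,0,0,-0.12]
  ]
}}

```text
clock: 34.15
tcp_pos: [0.6337, -0.0351, 0.1312]
orientation: [-0.0, 0.293, 0.956, -0.0]
ft_force: [2.3, -4.3, 2.5]
finger_gap: 0.012
finger_force: 60.3
```

```bash
python3 -c "
from h import *
knob()"
```

```text
t 34.15 tcp [633.7 -35.1 131.2] bar deg 145.98 pos ang 146.9 r 28.2 f [ 2.3 -4.3  2.5] m [-0.84 -0.39 -0.02] Tax 0.047 gap 12.0 j [-0.11  1.06]
```

Request:
{"name": "drive_tool", "arguments": {
  "targets": [
    [8,2.0,2.7,-0.2,0,0,-0.12]
  ]
}}

```text
clock: 34.28
tcp_pos: [0.6359, -0.0324, 0.131]
orientation: [-0.0, 0.349, 0.937, -0.0]
ft_force: [2.6, -5.0, 1.2]
finger_gap: 0.0117
finger_force: 60.3
```

```bash
python3 -c "
from h import *
knob()"
```

```text
t 34.27 tcp [635.9 -32.4 131. ] bar deg 139.11 pos ang 139.9 r 28.2 f [ 2.6 -5.   1.2] m [-0.96 -0.45 -0.06] Tax -0.002 gap 11.7 j [-0.13  0.96]
```

Request:
{"name": "drive_tool", "arguments": {
  "targets": [
    [8,2.3,2.4,-0.2,0,0,-0.12]
  ]
}}

```text
clock: 34.4
tcp_pos: [0.6382, -0.03, 0.1307]
orientation: [0.0, 0.405, 0.914, -0.0]
ft_force: [2.5, -3.8, 2.1]
finger_gap: 0.012
finger_force: 60.2
```

```bash
python3 -c "
from h import *
knob()"
```

```text
t 34.4 tcp [638.2 -30.  130.7] bar deg 132.24 pos ang 133.2 r 28.1 f [ 2.5 -3.8  2.1] m [-0.98 -0.46  0.05] Tax 0.074 gap 12.0 j [-0.16  0.86]
```

Request:
{"name": "drive_tool", "arguments": {
  "targets": [
    [8,2.6,2.1,-0.2,0,0,-0.12]
  ]
}}

```text
clock: 34.52
tcp_pos: [0.6408, -0.0279, 0.1305]
orientation: [0.0, 0.459, 0.889, -0.0]
ft_force: [2.3, -5.1, 1.1]
finger_gap: 0.0118
finger_force: 60.2
```

```bash
python3 -c "
from h import *
knob()"
```

```text
t 34.52 tcp [640.8 -27.9 130.5] bar deg 125.38 pos ang 126.4 r 28.1 f [ 2.3 -5.1  1.1] m [-1.06 -0.41  0.22] Tax 0.256 gap 11.8 j [-0.18  0.77]
```

Request:
{"name": "drive_tool", "arguments": {
  "targets": [
    [8,2.8,1.8,-0.2,0,0,-0.12]
  ]
}}

```text
clock: 34.65
tcp_pos: [0.6435, -0.0262, 0.1303]
orientation: [0.0, 0.511, 0.859, -0.0]
ft_force: [1.2, -6.4, 1.5]
finger_gap: 0.0117
finger_force: 60.3
```

```bash
python3 -c "
from h import *
knob()"
```

```text
t 34.65 tcp [643.5 -26.2 130.3] bar deg 118.51 pos ang 119.7 r 28.0 f [ 1.2 -6.4  1.5] m [-1.11 -0.33  0.21] Tax 0.273 gap 11.7 j [-0.2   0.67]
```

Request:
{"name": "drive_tool", "arguments": {
  "targets": [
    [8,3.0,1.4,-0.2,0,0,-0.12]
  ]
}}

```text
clock: 34.78
tcp_pos: [0.6465, -0.0248, 0.1301]
orientation: [0.0, 0.562, 0.827, -0.0]
ft_force: [0.9, -4.8, 2.4]
finger_gap: 0.0118
finger_force: 60.5
```

```bash
python3 -c "
from h import *
knob()"
```

```text
t 34.77 tcp [646.5 -24.8 130.1] bar deg 111.65 pos ang 113.1 r 27.9 f [ 0.9 -4.8  2.4] m [-1.15 -0.29  0.43] Tax 0.46 gap 11.8 j [-0.23  0.57]
```

The sweep is clean: torque is near zero until a yaw of about 135°, then climbs at about 0.9 N m/rad. So the bite is at about 135° and the target is about 90°.

Request:
{"name": "drive_tool", "arguments": {
  "targets": [
    [8,3.2,1.1,-0.2,0,0,-0.12],
    [8,6.5,1.8,-0.4,0,0,-0.24],
    [8,9.8,2.1,-0.6,0,0,-0.36],
    [8,10.9,2.1,-0.7,0,0,-0.4]
  ]
}}

```text
clock: 35.28
tcp_pos: [0.6571, -0.0227, 0.1293]
orientation: [0.0, 0.714, 0.7, -0.001]
ft_force: [-1.1, -4.0, 5.1]
finger_gap: 0.0118
finger_force: 61.9
```

```bash
python3 -c "
from h import *
knob();settle()"
```

```text
t 35.27 tcp [657.1 -22.7 129.3] bar deg 88.85 pos ang 90.7 r 27.8 f [-1.1 -4.   5.1] m [-1.03  0.16  0.69] Tax 0.718 gap 11.8 j [-0.29  0.25]
t 35.48 tcp [657.2 -22.7 129.4] bar deg 89.02 pos ang 90.4 r 27.8 f [ 0.9 -6.2  2. ] m [-1.06 -0.15  0.46] Tax 0.434 gap 12.0 j [-0.29  0.25]
Tmean 0.421 0.031
```

Request:
{"name": "drive_tool", "arguments": {
  "targets": [
    [40,0,0,0,0,0,0],
    [40,0,0,0,0,0,0],
    [40,0,0,0,0,0,0],
    [40,0,0,20,0,0,0],
    [40,0,0,60,0,0,0],
    [40,-30,0,100,0,0,0],
    [40,-80,0,120,0,0,0],
    [40,-130,0,120,0,0,0]
  ]
}}

```text
clock: 36.48
tcp_pos: [0.5266, -0.0226, 0.251]
orientation: [0.001, 0.712, 0.702, 0.001]
ft_force: [0.6, -0.2, 0.9]
finger_gap: 0.0398
finger_force: 0.0
```

Request:
{"name": "drive_tool", "arguments": {
  "targets": [
    [40,-25,50,0,0,0,0],
    [40,-50,100,0,0,0,0],
    [40,-65,160,0,0,0,0],
    [40,-75,220,0,0,0,0],
    [40,-90,280,0,0,0,0],
    [40,-110,340,0,0,0,0],
    [40,-130,400,0,0,0,0]
  ]
}}

```text
clock: 37.35
tcp_pos: [0.3967, 0.3781, 0.2498]
orientation: [-0.0, 0.712, 0.702, 0.0]
ft_force: [1.4, 0.5, 0.1]
finger_gap: 0.0399
finger_force: 0.0
```

```bash
python3 - <<'E'
from h import *
t=cam('top');s=cam('scene');st=bot.read_state();print(st['tcp_pos'],st['ft_force'],st['clock'])
r,b=plate(t);print(r,tob(b).round(1).tolist(),tob(r[0]))
a=cv2.resize(t['img'][130:240,275:375],None,fx=4.5,fy=4.5,interpolation=2)
b=cv2.resize(s['img'][200:310,275:370],None,fx=4.2,fy=4.5,interpolation=2)
cv2.imwrite('pics/g1.png',np.hstack([a,b[:a.shape[0]]])[...,::-1])
E
```

```text
[0.39339617 0.38374456 0.24877225] [ 0.13746238  0.16269476 -0.59116812] 37.45
((628.185791015625, -27.083724975585938), (112.35188293457031, 151.0223388671875), 6.084519386291504) [[-56.5, 76.4], [-56.3, -74.6], [56.1, -74.5], [55.8, 76.5]] [-0.21671089  0.94409936]
```

View pics/g1.png

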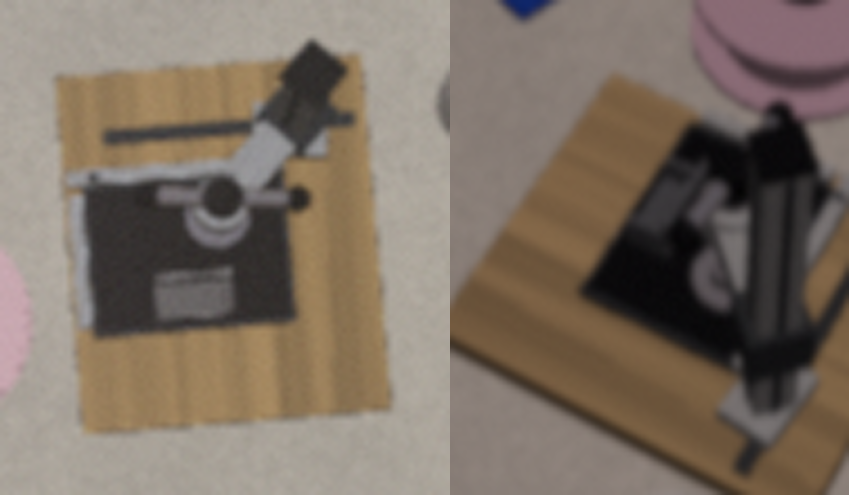

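The final picture shows the plate flush along both fences, with its rear edge at row 180 and its left edge at column 90. It measures within 1 mm and 0.1° of home. The bar lies at about 90°, from (150,195) to (300,198), and the arm is clear.

```bash
python3 -c "
from station import bot
print(bot.sign_off())"
```

```text
the job is handed in; nothing more can be done
None
```

The job is handed in: the plate measured within about 1 mm and 0.1° of home and the knob was left about 45° past the bite, but while finding the bite I turned it to about 90° past, backed off until it was free, then retightened; I also saw a brief wrist-force spike of about 27 N with the gripper near the post.

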